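# Pack the column-change kit tray

### The job

Pack the kit tray for a column change: lay the longer chromatography column in the long cradle, and put the filter carton, the yellow tube cutter and the larger of the two amber bottles at the front of the bench each into the grey pocket shaped for it, flat on the pocket floor and the bottle kept upright throughout. Leave the shorter column and the smaller amber bottle where they are on the bench.

Things in the scene. Friction and masses are not known exactly. Their poses are not given: they have to be found in the camera images.
- long_column: the longer of two chromatography columns: steel rod 12 mm in diameter with a 19 mm wide, 16 mm high end fitting at each end (the fittings reach 68 mm from the middle) and red end plugs, 158 mm long over all, lying on the bench along its own y axis; origin under its middle on its underside; the rod's axis is 8 mm above that and the bare rod spans y = -50 to +50 mm. 90 g.
- short_column: look-alike, to be left alone: the same kind of column, only 128 mm long; origin under its middle, lying along its y axis.
- large_bottle: the larger of the two amber reagent bottles at the front of the bench (not those grouped at the back beside the tip box), standing, 60 mm in diameter and 111 mm high, with a red cap 30 mm in diameter that reaches from 93 to 111 mm above its foot; origin at the centre of its foot. 120 g.
- small_bottle: look-alike, to be left alone: the smaller amber bottle at the front of the bench, 44 mm in diameter and 86 mm high, black cap; origin at the centre of its foot.
- filter_carton: closed white carton of syringe filters, 45 (x) by 85 (y) by 30 mm high, lying flat; origin at the centre of its underside. 45 g.
- tube_cutter: yellow capillary tube cutter, a rounded block 34 (x) by 60 (y) by 24 mm high with a small stud on top (26 mm over all); origin at the centre of its underside. 50 g.
- column_cradle: fixed grey plastic cradle along the front (robot side) of the kit tray, 58 (x) by 205 (y) mm: the column lies along its y axis. Origin: centre of its underside, 4 mm above the bench; floor at z = +2 mm. At each end a U-shaped pocket: channel 35 mm wide, 178 mm between the end stops, walls up to z = +10 mm. No walls from y = -46 to +46 mm, so fingers can reach down beside the rod.
- bottle_nest: the nest with the round pocket, 76 mm in diameter, for the larger bottle. Fixed grey plastic insert 112 (x) by 88 (y) by 10 mm lying in one of the three back places of the aluminium kit tray (rim 14 mm above the bench). Origin: centre of its underside, 4 mm above the bench; pocket 8 mm deep, its floor at z = +2 mm.
- carton_nest: the nest with the larger oblong pocket, 61 mm (y) wide and 101 mm (x) long, for the filter carton; the carton's long side goes along the nest's x axis. Fixed grey plastic insert 112 (x) by 88 (y) by 10 mm lying in one of the three back places of the aluminium kit tray (rim 14 mm above the bench). Origin: centre of its underside, 4 mm above the bench; pocket 8 mm deep, its floor at z = +2 mm.
- cutter_nest: the nest with the smaller oblong pocket, 51 mm (y) wide and 77 mm (x) long, for the tube cutter; the cutter's long side goes along the nest's x axis. Fixed grey plastic insert 112 (x) by 88 (y) by 10 mm lying in one of the three back places of the aluminium kit tray (rim 14 mm above the bench). Origin: centre of its underside, 4 mm above the bench; pocket 8 mm deep, its floor at z = +2 mm.
There are look-alikes about, which are no part of the job. Leave any turquoise look-alike of the tube_cutter alone.

How it is judged:
By the outcome, as a careful person would: the job done as asked, in the order asked, and still so for the second after the job is handed in, with the robot touching nothing.
It also fails if it takes over 131 s, if anything falls off the work surface, if the arm or the gripper's body presses on something with over 40 N, if the wrist force passes 120 N, or if a joint passes its speed limit or range.

### The arm

A 7-joint arm with a two-finger parallel gripper is mounted at the origin on a cart in front of the work surface, level with it; the furniture and walls round the work are solid. World frame = base frame: x ahead of the robot, y to its left, z up, the work surface at z = 0. Lengths are in m, angles in rad, forces in N, time in s.
With the tool pointing down it reaches from about 0.4 to 0.85 m from the base axis. Payload 4.5 kg.
Tool frame: the origin (TCP) lies at the very end of the fingers, on their centre line; the grasp point (between the pads) lies 19 mm behind it; z points along the fingers, y is the line along which they close (so a half turn about z gives the same grasp; the last joint's range is limited). The gripper opens to 85 mm and grips with 20 to 120 N. Pads are 22 mm wide; open, the fingers measure 114 mm over their backs; the gripper's body (76 mm by 85 mm) begins 54 mm behind the grasp point. The pads swing forward as they close: fully open they stand 13 mm farther back than shut.
Start: joints at [-1.28, 0.689, -0.195, 1.565, 0.157, 0.902, -0.215], TCP at [0.159, 0.605, 0.202] pointing down, gripper open.
Joint ranges: [-3.01, 3.01], [-0.46, 2.08], [-1.47, 1.51], [0.13, 2.56], [-1, 4.14], [0.04, 2.09], [-2.66, 2.66]. Speed limits (rad/s): [2.57, 2.57, 3.14, 3.14, 3.14, 3.14, 3.14].

### API

Orientations are given as [roll, pitch, yaw] about the fixed x, y, z axes, in that order (R = Rz(yaw) Ry(pitch) Rx(roll)).
In Python, from plant import * gives the robot as it stands.
- The arm moves only by the shell command python3 -m creep 'ROWS'. ROWS is JSON, a list of rows, each a list of 7 numbers: the opening, from 0 (shut) to 1 (fully open), then the shift along the tool's x, y, z as a fraction of full scale, then the turn, a rotation vector about the tool's x, y, z as a fraction of full scale. In form: [[fingers, dx, dy, dz, wx, wy, wz], ...]. A call has 1 to 12 rows; each row is the pose to reach, as a shift and turn from the pose commanded when the call began, along the tool's axes at that moment; what a row does not reach only later rows make up. Full scale, the value 1, is 0.08 m for a shift and 45 degrees for a turn. A row lasts 1/12 s, in which the tool goes at most 41.7 mm and 7.16 degrees, less where a joint would pass 70% of its speed; a pose out of reach is approached as far as the arm can. A call with a number of a shift or a turn outside -1 to 1 is refused whole. A call with a gripper value outside its range is refused whole. The fingers move at their own pace and stop on an object; the grip force is fixed at half the most. Time passes only in rows, so rows that repeat a pose let the fingers close. It gives the time, the measured TCP pose, the force, the opening and the grip force at its end, in the units of the state.
- observe(): the state, without advancing time (a new reading comes with each control period).
- capture(name): name is "scene" or "top" or "wrist"; returns a dict with "img" (480x640x3 uint8, blue, green, red), "z_map" (480x640 float32, m along the optical axis (not along the pixel's ray), 0 where there is no reading), "vfov" (degrees; the focal length in pixels is half the picture's height over the tangent of half this angle, whatever the lens; pixels are square), "cx", "cy" (the principal point, pixels), "rvec" (rotation vector, rad) and "tvec" (3), from world to camera coordinates, as OpenCV has them. Camera axes: x right, y down, z forward; pixel columns grow to the right and rows downward; lengths in m; the calibration is good to about 2 mm. A picture is of the moment at which its call begins.
- finish_job(): hands the job in; it is judged then, once.
Trained networks look in a picture, given as the dict that the camera call returned (one of the last four; its "shot" number tells which), for a name from the list of things; names that differ only in an ending like _2 or _b are one class to them, and where a whole thing is asked for, a point or a joint stands for the part that bears it (a point fixed in the world has none). Each returns a list of dicts, best first, with "confidence" (0 to 1); they miss things now and then, are a little off and sometimes report something else, mostly with a low value. They report only what shows in the picture. A call takes as long as a camera call. They do not tell look-alikes from the thing itself.
- recognise(picture, thing): "rect" ([left, top, width, height] in pixels, round what is visible of it).
- trace(picture, thing): "mask" (480x640 bool, what is visible of it) and "rect" ([left, top, width, height] in pixels, round what is visible of it).
- landmark_of(picture, thing): "at" ([row, column] in pixels: a listed point, or the origin of a listed thing).
The state is a dict: "time": time; "joint_positions": joint angles; "joint_vel": joint speeds; "effort": joint torques, N m; "tool_pos": TCP position; "tcp_rot": TCP orientation; "ft_force": force on the tool from outside, world axes, zero at the start; "torque": the same for the moment, N m; "gripper_width": opening from 0.0 (shut) to 1.0 (fully open); "finger_force": force on a finger pad.
Only numpy, scipy, OpenCV 4.12 (cv2) and the standard library are available. Lean on these libraries where they do the work, as an engineer would, in place of code of your own. Each camera call takes 0.05 s, during which the arm holds its last target. There are 200 camera calls.

## Working session

There is one attempt and no reset: what is moved stays moved. The work goes in short steps, Python scripts to look and compute and a shell command to move; the robot and the scene stay as the last step left them, time stands still between calls to the robot, and variables do not carry over. Pictures are saved under pics/ and viewed, at most 14 in all, crops included, and the job is handed in when it is done.

```bash
ls; mkdir -p pics
python3 - <<'E'
from plant import *
import cv2,numpy as np
o=observe();print(o)
for n in("scene","top"):
    c=capture(n);cv2.imwrite(f"pics/{n}0.png",c["img"]);print(n,c["vfov"],c["cx"],c["cy"],c["rvec"],c["tvec"])
E
```

```text
pics
{'time': 0.0, 'joint_positions': array([-1.28019706,  0.69003364, -0.19452187,  1.56636948,  0.15730823,
        0.90251683, -0.21510767]), 'joint_vel': array([ 1.08605550e-03, -8.87180042e-06,  1.42568892e-03,  1.46465401e-03,
        7.74441049e-04, -1.36918281e-03, -3.44322868e-04]), 'effort': array([ 1.30778276e-04, -5.39618862e+01, -1.26655016e+00, -1.58539975e+01,
        9.09031718e-03,  9.60113568e-03, -1.15117200e-05]), 'tool_pos': array([0.15860863, 0.60378397, 0.20064655]), 'tcp_rot': array([-3.13966435e+00,  1.40296302e-04,  2.88488460e+00]), 'ft_force': array([-1.25734146, -0.12031282,  0.38484307]), 'torque': array([ 0.01383998, -0.01933994, -0.00745834]), 'finger_force': 0.0, 'gripper_width': 1.0005456352243478}
scene 52.12729717241785 314.0254253806055 231.71514706543888 [ 1.09917483  2.64731198 -0.71824895] [ 0.47652255 -0.22112878  1.11874868]
top 48.37397176285539 327.01297448654236 238.11290468127297 [ 2.11682859 -2.10707842  0.18823912] [-0.11686151  0.55622796  1.07773847]
```

View pics/scene0.png

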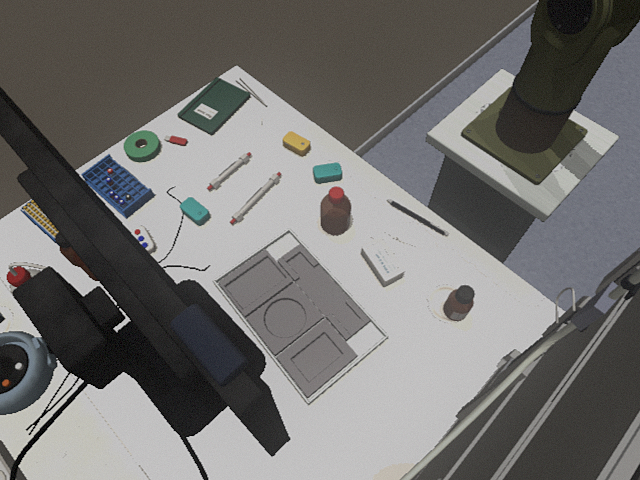

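View pics/top0.png

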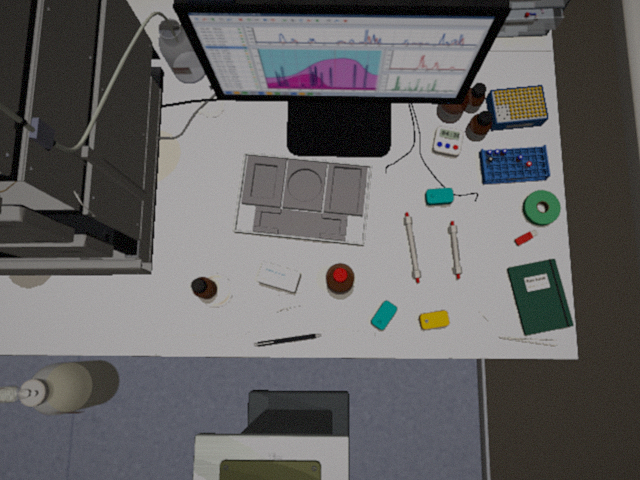

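```bash
cat > h.py <<'E'
from plant import *
import cv2,numpy as np
from scipy.spatial.transform import Rotation as Ro
def K(c):
    f=240/np.tan(np.radians(c["vfov"]/2)); return np.array([[f,0,c["cx"]],[0,f,c["cy"]],[0,0,1]])
def proj(c,p): return cv2.projectPoints(np.float64(p).reshape(-1,1,3),np.float64(c["rvec"]),np.float64(c["tvec"]),K(c),None)[0][:,0]
def ray(c,u,v):
    R=Ro.from_rotvec(np.ravel(c["rvec"])).as_matrix(); d=np.linalg.inv(K(c))@[u,v,1]
    return -R.T@np.ravel(c["tvec"]), R.T@d
def plane(c,u,v,z):
    o,d=ray(c,u,v); return o+d*(z-o[2])/d[2]
def cloud(c,mask):
    v,u=np.nonzero(mask&(c["z_map"]>0)); z=c["z_map"][v,u]
    k=K(c); P=np.stack([(u-k[0,2])/k[0,0]*z,(v-k[1,2])/k[1,1]*z,z],1)
    R=Ro.from_rotvec(np.ravel(c["rvec"])).as_matrix(); return (P-np.ravel(c["tvec"]))@R
def tri(c1,p1,c2,p2):
    o1,d1=ray(c1,*p1);o2,d2=ray(c2,*p2)
    s=np.linalg.lstsq(np.stack([d1,-d2],1),o2-o1,rcond=None)[0]
    a=o1+d1*s[0];b=o2+d2*s[1]; return (a+b)/2,np.linalg.norm(a-b)
def rect(P,q=1):
    (cx,cy),(w,h),a=cv2.minAreaRect(np.float32(P[:,:2]*1000))
    B=cv2.boxPoints(((cx,cy),(w,h),a)); e=B[1]-B[0];g=B[2]-B[1]
    l=e if np.linalg.norm(e)>np.linalg.norm(g) else g
    return np.round([cx,cy,w,h,np.degrees(np.arctan2(l[1],l[0]))%180],1)
E
python3 - <<'E'
from h import *
np.set_printoptions(suppress=True,precision=4)
T=["long_column","large_bottle","small_bottle","filter_carton","tube_cutter","column_cradle","bottle_nest","carton_nest","cutter_nest"]
for n in("top","scene"):
    c=capture(n); print(n,proj(c,observe()["tool_pos"]), proj(c,[0.5,0,0]))
    for t in T:
        for d in trace(c,t)[:4]:
            if d["confidence"]<.3: continue
            P=cloud(c,d["mask"]); 
            if len(P)<5: print(t,d["rect"],"nodepth");continue
            print(t,round(d["confidence"],2),d["rect"],rect(P),"z",np.percentile(P[:,2],[5,50,95])*1000)
        l=landmark_of(c,t)[:3]; print("   lm",[(np.round(x["at"],1),round(x["confidence"],2)) for x in l])
E
```

```text
top [[-92.2311 446.8842]] [[275.2369 267.9804]]
long_column 0.65 [405.7, 212.2, 16.2, 71.4] [ 545.5 -301.2  149.6   19.3    7. ] z [ 0.9004 13.6309 18.6857]
   lm [(array([246.1, 410. ]), 0.87)]
   lm [(array([281.9, 339.9]), 0.78), (array([224.1, 301.8]), 0.28)]
   lm [(array([293.7, 209.2]), 0.95)]
filter_carton 0.73 [258.6, 262.3, 44.5, 28.8] [477.  -11.5  84.5  45.4  74. ] z [25.8148 30.6315 34.4508]
   lm [(array([278.8, 279.2]), 0.87)]
tube_cutter 0.89 [420.1, 307.0, 29.2, 21.6] [ 389.1 -344.2   34.1   65.4   98.3] z [18.6253 24.4045 28.2076]
tube_cutter 0.73 [425.7, 187.1, 30.5, 21.1] [ 661.  -361.8   41.4   60.8   92. ] z [ 9.388  24.2011 28.0106]
tube_cutter 0.68 [368.6, 300.5, 30.8, 28.1] [ 399.  -236.7   34.6   63.2  145.6] z [19.1653 24.3228 28.3874]
   lm [(array([317. , 381.1]), 0.83), (array([318.1, 434.6]), 0.77), (array([194. , 437.4]), 0.7)]
column_cradle 0.97 [254.4, 204.5, 91.9, 32.8] [598.1 -53.9 204.2  59.6  84.5] z [ 3.3498  7.8584 16.8602]
   lm [(array([222.5, 302. ]), 0.69)]
bottle_nest 0.71 [285.4, 159.2, 40.4, 55.1] [686.4 -62.6  91.  114.6 173.2] z [ 4.10
[... 1113 characters left out ...]
.9   33.7   58.7   97.6] z [ 7.5109 23.6365 27.1936]
tube_cutter 0.74 [179.0, 195.5, 32.6, 29.8] [ 658.3 -361.5   35.2   61.7   94.6] z [ 6.8122 23.9676 27.1736]
   lm [(array([174.4, 326.9]), 0.93), (array([211.8, 194.8]), 0.92)]
column_cradle 0.91 [278.3, 242.4, 91.4, 98.3] [597.5 -56.6 211.4  64.2  84.2] z [ 4.3603  7.5053 16.0089]
   lm [(array([293.5, 319.6]), 0.93)]
   lm [(array([317.7, 283.6]), 0.8)]
carton_nest 0.83 [219.7, 247.2, 72.9, 71.1] [ 673.4 -156.2   95.   115.9  174.6] z [ 4.5554  8.2957 16.3453]
   lm [(array([281.2, 258.5]), 0.92)]
cutter_nest 0.69 [277.1, 319.8, 80.4, 74.8] [691.9  26.9  92.5 116.3 174.3] z [ 4.7057 12.8801 16.4305]
   lm [(array([358.9, 315.4]), 0.58)]
```

```bash
python3 - <<'E'
from h import *
np.set_printoptions(suppress=True,precision=3,linewidth=150)
c=capture("top");d=capture("scene");m=np.ones((480,640),bool)
P=np.vstack([cloud(c,m),cloud(d,m)])
P=P[(P[:,2]>.13)]
for name,Q in(("monitor",P[(abs(P[:,1])<.45)&(P[:,0]>.3)]),("left",P[(P[:,1]>.15)&(P[:,0]>0.1)])):
    for lo in np.arange(.13,.8,.08):
        q=Q[(Q[:,2]>=lo)&(Q[:,2]<lo+.08)]
        if len(q)>10: print(name,round(lo,2),len(q),np.percentile(q,[0.5,99.5],axis=0)[:,:2].round(3).tolist())
# bottle profile
t=trace(d,"large_bottle")[0];B=cloud(d,t["mask"])
o=-Ro.from_rotvec(np.ravel(d["rvec"])).as_matrix().T@np.ravel(d["tvec"]);print("scene cam",o)
for z in range(5,115,10):
    q=B[(B[:,2]>z/1e3)&(B[:,2]<(z+10)/1e3)]
    if len(q)>3: print(z,len(q),q[:,:2].min(0),q[:,:2].max(0))
print("lm top tri large", tri(c,(339.9,281.9),d,(336.5,221.3)))
from scipy.optimize import least_squares
q=B[(B[:,2]<.065)&(B[:,2]>.008)]
print("circ",least_squares(lambda p:np.hypot(q[:,0]-p[0],q[:,1]-p[1])-.03,[.46,-.16],loss="soft_l1",f_scale=.003).x)
hsv=cv2.cvtColor(c["img"],cv2.COLOR_BGR2HSV);r=((hsv[...,0]<8)|(hsv[...,0]>172))&(hsv[...,1]>150)&(hsv[...,2]>90)
r[:, :300]=0;r[:,370:]=0;r[:250]=0;r[310:]=0
q=cloud(c,r);q=q[q[:,2]>.1];print("cap",len(q),(q.min(0)+q.max(0))/2,np.median(q,0),q.max(0)-q.min(0))
E
python3 -m creep -h 2>&1 | head -5
```

```text
monitor 0.13 11001 [[0.509, -0.39], [1.064, 0.268]]
monitor 0.21 14183 [[0.485, -0.382], [0.968, 0.423]]
monitor 0.29 25682 [[0.486, -0.379], [0.954, 0.388]]
monitor 0.37 25795 [[0.485, -0.381], [0.875, 0.349]]
monitor 0.45 33833 [[0.486, -0.369], [0.857, 0.289]]
monitor 0.53 10712 [[0.537, 0.254], [0.776, 0.273]]
monitor 0.61 7022 [[0.692, 0.265], [0.781, 0.274]]
monitor 0.69 4105 [[0.41, -0.401], [0.648, -0.387]]
left 0.13 4891 [[0.509, 0.186], [0.996, 0.276]]
left 0.21 7114 [[0.485, 0.211], [0.972, 0.44]]
left 0.29 10017 [[0.485, 0.227], [0.931, 0.399]]
left 0.37 11285 [[0.485, 0.243], [0.878, 0.361]]
left 0.45 15125 [[0.486, 0.251], [0.821, 0.302]]
left 0.53 10712 [[0.537, 0.254], [0.776, 0.273]]
left 0.61 7022 [[0.692, 0.265], [0.781, 0.274]]
scene cam [0.86  0.204 0.864]
5 54 [ 0.462 -0.158] [ 0.501 -0.112]
15 71 [ 0.459 -0.158] [ 0.501 -0.112]
25 77 [ 0.454 -0.158] [ 0.501 -0.111]
35 79 [ 0.456 -0.157] [ 0.501 -0.112]
45 71 [ 0.447 -0.157] [ 0.501 -0.112]
55 89 [ 0.459 -0.159] [ 0.501 -0.112]
65 172 [ 0.445 -0.169] [ 0.5   -0.111]
75 271 [ 0.446 -0.167] [ 0.498 -0.115]
85 54 [ 0.462 -0.155] [ 0.487 -0.126]
95 48 [ 0.461 -0.149] [ 0.485 -0.127]
105 174 [ 0.457 -0.156] [ 0.486 -0.127]
lm top tri large (array([ 0.469, -0.141,  0.006]), np.float64(0.0021878928226366536))
circ [ 0.47  -0.142]
cap 156 [ 0.472 -0.141  0.111] [ 0.472 -0.141  0.111] [0.027 0.028 0.013]
invalid input: not JSON, or not a number
```

Candidates in top view: column (413,247, 158 mm) vs short (456,250); amber bottles (340,278 red, large) vs (204,288 black) and those at the back (450–480,110); cutters yellow (434,320) vs turquoise (384,316), (439,196); carton only (280,277). Check crop, and plan the first transit.

```bash
cat >> h.py <<'E'
def plan(way,yaws,maxs=.078,maxr=42,start=None):
    """way: list of xyz, yaws deg; prints call rows"""
    if start is None:
        o=observe(); p=np.array(o["tool_pos"]);R=Ro.from_euler("xyz",o["tcp_rot"])
    else: p=np.array(start[0]);R=Ro.from_euler("xyz",[np.pi,0,np.radians(start[1])])
    for w,y in zip(way,yaws):
        T=Ro.from_euler("xyz",[np.pi,0,np.radians(y)])
        p0,R0=p,R; rv=(R0.inv()*T).as_rotvec(); d=np.array(w)-p0
        for n in range(1,40):
            if np.abs(rv).max()*180/np.pi/n>maxr: continue
            k=[(R0*Ro.from_rotvec(rv*i/n)).inv().apply(d/n) for i in range(n)]
            if np.abs(k).max()<=maxs: break
        for i in range(n):
            tgt=p0+d*(i+1)/n; TR=R0*Ro.from_rotvec(rv*(i+1)/n)
            s=np.round(R.inv().apply(tgt-p)/.08,3); r=np.round(np.degrees((R.inv()*TR).as_rotvec())/45,3)
            rows=max(np.linalg.norm(s)*80/41.7,np.linalg.norm(r)*45/7.16)
            print(s.tolist()+r.tolist(),"rows %.1f"%rows,"->",tgt.round(3))
            p=p+R.apply(s*.08); R=R*Ro.from_rotvec(np.radians(r*45))
E
python3 - <<'E'
from h import *
c=capture("top");cv2.imwrite("pics/crop1.png",cv2.resize(c["img"][190:340,190:480],None,fx=2.7,fy=2.7,interpolation=cv2.INTER_CUBIC))
d=capture("scene");m=np.ones((480,640),bool);P=np.vstack([cloud(c,m),cloud(d,m)]);P=P[(abs(P[:,1])<.17)&(P[:,0]>.55)]
for lo in np.arange(.03,.55,.06):
    q=P[(P[:,2]>=lo)&(P[:,2]<lo+.06)]
    if len(q)>10:print(round(lo,2),len(q),np.percentile(q[:,0],[.5,5]))
plan([[.3,.42,.2],[.39,.2,.2],[.46,-.05,.2],[.54,-.29,.2]],[128,88,48,7.4])
E
```

```text
0.03 647 [0.90539755 0.90582027]
0.09 1252 [0.82101985 0.8232381 ]
0.15 2911 [0.82048396 0.82265958]
0.21 3038 [0.8250975  0.82640628]
0.27 5751 [0.82545263 0.82690475]
0.33 8938 [0.8256296  0.82722002]
0.39 7100 [0.82143241 0.8243262 ]
0.45 13094 [0.821357   0.82373914]
[-0.765, -0.594, 0.006, 0.0, -0.0, 0.276] rows 1.9 -> [0.206 0.543 0.201]
[-0.874, -0.416, 0.007, 0.0, -0.0, 0.276] rows 1.9 -> [0.253 0.482 0.201]
[-0.944, -0.218, 0.006, 0.0, -0.0, 0.277] rows 1.9 -> [0.3  0.42 0.2 ]
[-0.715, -0.201, -0.0, 0.0, -0.0, 0.222] rows 1.4 -> [0.323 0.365 0.2  ]
[-0.739, -0.075, -0.0, 0.0, -0.0, 0.222] rows 1.4 -> [0.345 0.31  0.2  ]
[-0.741, 0.055, -0.0, 0.0, -0.0, 0.222] rows 1.4 -> [0.368 0.255 0.2  ]
[-0.72, 0.183, -0.001, 0.0, -0.0, 0.222] rows 1.4 -> [0.39 0.2  0.2 ]
[-0.773, 0.246, 0.0, -0.0, -0.0, 0.222] rows 1.6 -> [0.408 0.137 0.2  ]
[-0.719, 0.375, 0.0, -0.0, -0.0, 0.223] rows 1.6 -> [0.425 0.075 0.2  ]
[-0.642, 0.496, 0.0, -0.0, -0.0, 0.222] rows 1.6 -> [0.443 0.012 0.2  ]
[-0.547, 0.599, 0.0, -0.0, -0.0, 0.222] rows 1.6 -> [ 0.46 -0.05  0.2 ]
[-0.39, 0.688, -0.0, -0.0, -0.0, 0.226] rows 1.5 -> [ 0.48 -0.11  0.2 ]
[-0.263, 0.745, -0.0, -0.0, -0.0, 0.225] rows 1.5 -> [ 0.5  -0.17  0.2 ]
[-0.128, 0.781, -0.0, -0.0, -0.0, 0.226] rows 1.5 -> [ 0.52 -0.23  0.2 ]
[0.013, 0.79, -0.0, -0.0, -0.0, 0.226] rows 1.5 -> [ 0.54 -0.29  0.2 ]
```

View pics/crop1.png

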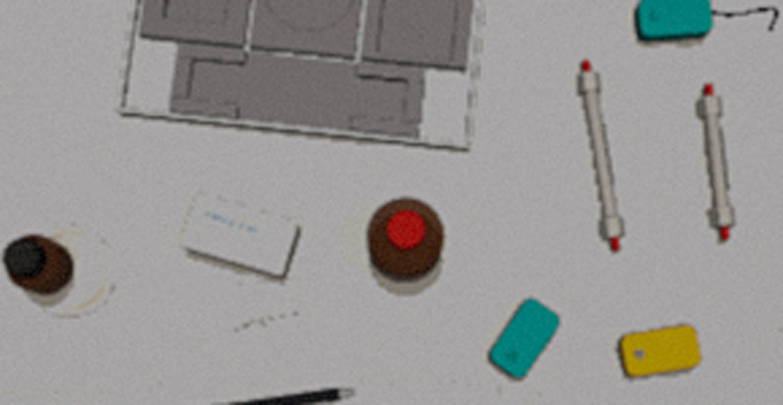

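The crop shows the long column (crop 600,155) clearly longer than the one at (715,160), the large red-capped bottle at (405,235), the yellow cutter at (660,350) apart from the turquoise one (525,338). Moving.

```bash
python3 -m creep '[[1,-0.765,-0.594,0,0,0,0.276],[1,-0.765,-0.594,0,0,0,0.276],[1,-0.765,-0.594,0,0,0,0.276]]'
python3 -m creep '[[1,-0.874,-0.416,0,0,0,0.276],[1,-0.874,-0.416,0,0,0,0.276],[1,-0.874,-0.416,0,0,0,0.276]]'
python3 -m creep '[[1,-0.944,-0.218,0,0,0,0.277],[1,-0.944,-0.218,0,0,0,0.277],[1,-0.944,-0.218,0,0,0,0.277]]'
python3 -m creep '[[1,-0.715,-0.201,0,0,0,0.222],[1,-0.715,-0.201,0,0,0,0.222]]'
python3 -m creep '[[1,-0.739,-0.075,0,0,0,0.222],[1,-0.739,-0.075,0,0,0,0.222]]'
python3 -m creep '[[1,-0.741,0.055,0,0,0,0.222],[1,-0.741,0.055,0,0,0,0.222]]'
python3 -m creep '[[1,-0.72,0.183,0,0,0,0.222],[1,-0.72,0.183,0,0,0,0.222]]'
```

```text
time: 2.5
tool_pos: [0.213, 0.5355, 0.2012]
tcp_rot: [-3.137, 0.008, 2.655]
ft_force: [0.9, -0.7, 0.4]
gripper_width: 1.003
finger_force: 0.0
time: 2.75
tool_pos: [0.2594, 0.4739, 0.2015]
tcp_rot: [-3.139, 0.008, 2.438]
ft_force: [1.4, -0.9, -0.2]
gripper_width: 0.996
finger_force: 0.0
time: 3.0
tool_pos: [0.3057, 0.4125, 0.2016]
tcp_rot: [-3.14, 0.007, 2.22]
ft_force: [-0.4, -0.5, -1.0]
gripper_width: 0.998
finger_force: 0.0
time: 3.17
tool_pos: [0.324, 0.3613, 0.2015]
tcp_rot: [-3.141, 0.003, 2.053]
ft_force: [0.7, -0.7, -0.3]
gripper_width: 1.005
finger_force: 0.0
time: 3.33
tool_pos: [0.3463, 0.3056, 0.2016]
tcp_rot: [-3.141, 0.003, 1.877]
ft_force: [-0.5, -0.9, 0.4]
gripper_width: 0.999
finger_force: 0.0
time: 3.5
tool_pos: [0.3688, 0.2508, 0.2017]
tcp_rot: [3.142, 0.002, 1.703]
ft_force: [0.5, -0.5, -0.7]
gripper_width: 1.002
finger_force: 0.0
time: 3.67
tool_pos: [0.3914, 0.196, 0.2017]
tcp_rot: [3.141, 0.002, 1.528]
ft_force: [0.8, 0.7, -0.2]
gripper_width: 1.0
finger_force: 0.0
```

```bash
python3 -m creep '[[1,-0.773,0.246,0,0,0,0.222],[1,-0.773,0.246,0,0,0,0.222]]' | grep time
python3 -m creep '[[1,-0.719,0.375,0,0,0,0.223],[1,-0.719,0.375,0,0,0,0.223]]'| grep time
python3 -m creep '[[1,-0.642,0.496,0,0,0,0.222],[1,-0.642,0.496,0,0,0,0.222]]'| grep time
python3 -m creep '[[1,-0.547,0.599,0,0,0,0.222],[1,-0.547,0.599,0,0,0,0.222]]'
python3 -m creep '[[1,-0.39,0.688,0,0,0,0.226],[1,-0.39,0.688,0,0,0,0.226]]'| grep time
python3 -m creep '[[1,-0.263,0.745,0,0,0,0.225],[1,-0.263,0.745,0,0,0,0.225]]'| grep time
python3 -m creep '[[1,-0.128,0.781,0,0,0,0.226],[1,-0.128,0.781,0,0,0,0.226]]'| grep time
python3 -m creep '[[1,0.013,0.79,0,0,0,0.226],[1,0.013,0.79,0,0,0,0.226],[1,0.013,0.79,0,0,0,0.226]]'
python3 - <<'E'
from h import *
np.set_printoptions(suppress=True,precision=4)
c=capture("wrist");cv2.imwrite("pics/w1.png",c["img"]);print(observe()["joint_positions"],c["rvec"],c["tvec"],c["vfov"])
for t in("long_column","tube_cutter"):
    for d in trace(c,t)[:3]:
        P=cloud(c,d["mask"]); print(t,d["confidence"],d["rect"],rect(P[P[:,2]>.003]) if len(P)>9 else 0,np.percentile(P[:,2],[5,50,95]) if len(P)>9 else 0)
E
```

```text
time: 3.83
time: 4.0
time: 4.17
time: 4.33
tool_pos: [0.4613, -0.0538, 0.2019]
tcp_rot: [3.139, 0.0, 0.831]
ft_force: [0.1, -0.6, 0.1]
gripper_width: 1.003
finger_force: 0.0
time: 4.5
time: 4.67
time: 4.83
time: 5.08
tool_pos: [0.5407, -0.2963, 0.2016]
tcp_rot: [3.136, -0.001, 0.123]
ft_force: [-0.3, -0.3, -0.6]
gripper_width: 1.0
finger_force: 0.0
[ 0.1563  0.7209  0.4879  1.6218 -0.4037  0.8999 -0.6486] [-2.1877  1.9339  0.2613] [-0.3614  0.4466  0.5134] 63.63506034697931
long_column 0.64 [313.5, 106.8, 25.9, 168.3] [ 546.9 -298.5  156.6   18.4    8.1] [0.0105 0.0142 0.0175]
tube_cutter 0.74 [320.0, 326.3, 58.9, 44.7] [ 390.1 -340.7   35.1   59.5   98.1] [0.008  0.0243 0.0259]
tube_cutter 0.73 [216.6, 293.8, 61.7, 62.4] [ 399.2 -234.9   34.4   59.7  145.7] [0.01   0.0244 0.0259]
tube_cutter 0.71 [374.2, 50.1, 75.5, 47.9] [ 659.7 -360.2   34.3   60.5   94. ] [0.0215 0.0245 0.026 ]
```

View pics/w1.png

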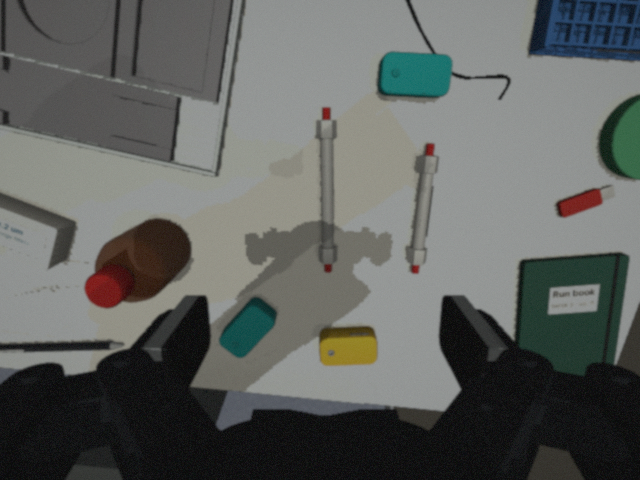

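The wrist image shows the long column at (327,190) and the short at (425,208), 57 mm beside it, so I go down with fingers half open; cutter at (348,346).

Run:
```python
from h import *
plan([[.547,-.299,.13],[.547,-.299,.06],[.547,-.299,.004]],[7.7]*3)
```

```text
[0.07, 0.141, 0.887, -0.002, 0.001, -0.004] rows 1.7 -> [ 0.547 -0.299  0.13 ]
[-0.0, 0.0, 0.875, -0.0, -0.0, -0.0] rows 1.7 -> [ 0.547 -0.299  0.06 ]
[-0.001, 0.001, 0.7, -0.0, -0.0, -0.0] rows 1.3 -> [ 0.547 -0.299  0.004]
```

```bash
python3 -m creep '[[0.5,0.07,0.141,0.887,0,0,-0.004],[0.5,0.07,0.141,0.887,0,0,-0.004],[0.5,0.07,0.141,0.887,0,0,-0.004]]' | grep -E "time|pos|width"
python3 -m creep '[[0.5,0,0,0.875,0,0,0],[0.5,0,0,0.875,0,0,0],[0.5,0,0,0.875,0,0,0],[0.5,0,0,0.875,0,0,0],[0.5,0,0,0.875,0,0,0]]'
python3 - <<'E'
from h import *
print(observe()["tool_pos"])
c=capture("wrist")
for d in trace(c,"long_column")[:3]:
        P=cloud(c,d["mask"]); print(d["confidence"],d["rect"],rect(P[P[:,2]>.003]) if len(P)>9 else 0)
plan([[.547,-.299,.004]],[7.7])
E
```

```text
time: 5.48
tool_pos: [0.5443, -0.2959, 0.1251]
gripper_width: 0.603
time: 5.9
tool_pos: [0.5485, -0.3008, 0.063]
tcp_rot: [3.14, -0.003, 0.133]
ft_force: [0.9, -0.3, 0.4]
gripper_width: 0.502
finger_force: 0.0
[ 0.54847    -0.3007513   0.06300624]
0.74 [304.5, 111.5, 33.9, 248.0] [ 546.  -298.6  157.3   19.     7.8]
[-0.02, -0.033, 0.741, 0.003, -0.005, -0.002] rows 1.4 -> [ 0.547 -0.299  0.004]
```

```bash
python3 -m creep '[[0.5,-0.02,-0.033,0.4,0,0,0],[0.5,-0.02,-0.033,0.6,0,0,0],[0.5,-0.02,-0.033,0.74,0,0,0],[0.5,-0.02,-0.033,0.74,0,0,0],[0.5,-0.02,-0.033,0.74,0,0,0],[0.5,-0.02,-0.033,0.74,0,0,0]]'
python3 -m creep '[[0,0,0,0,0,0,0],[0,0,0,0,0,0,0],[0,0,0,0,0,0,0],[0,0,0,0,0,0,0],[0,0,0,0,0,0,0],[0,0,0,0,0,0,0],[0,0,0,0,0,0,0],[0,0,0,0,0,0,0],[0,0,0,0,0,0,0]]'
```

```text
time: 6.5
tool_pos: [0.5462, -0.299, 0.0028]
tcp_rot: [3.14, -0.002, 0.132]
ft_force: [-0.0, -0.3, 0.2]
gripper_width: 0.498
finger_force: 0.0
time: 7.25
tool_pos: [0.5451, -0.298, 0.0012]
tcp_rot: [-3.141, 0.0, 0.132]
ft_force: [-0.5, 1.0, -0.1]
gripper_width: 0.001
finger_force: 0.0
```

Run:
```python
from h import *
c=capture("wrist");cv2.imwrite("pics/w2.png",c["img"]);print(observe()["tool_pos"],observe()["gripper_width"])
for d in trace(c,"long_column")[:3]:
        P=cloud(c,d["mask"]); print(d["confidence"],d["rect"],rect(P[P[:,2]>.003]) if len(P)>9 else 0,np.percentile(P[:,2],[5,50,95]))
```

```text
[ 0.54507229 -0.29802295  0.00123472] 0.0004057368438767559
0.86 [302.7, 95.0, 47.9, 321.5] [ 549.5 -298.6  151.9   18.9    8.4] [0.00953531 0.01418821 0.01764082]
```

View pics/w2.png

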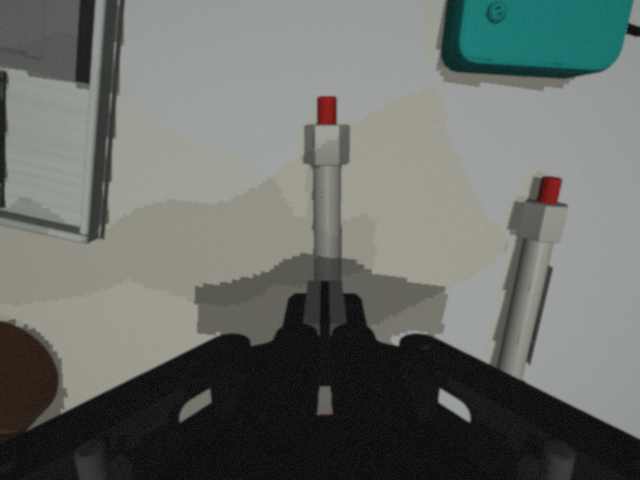

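Run:
```python
from h import *
np.set_printoptions(suppress=True,precision=1,linewidth=170)
c=capture("wrist")
R=Ro.from_rotvec(np.ravel(c["rvec"])).as_matrix();k=K(c)
print("cam",-R.T@np.ravel(c["tvec"]), proj(c,observe()["tool_pos"]))
for v in range(240,350,10):
    r=[]
    for u in (290,300,310,316,320,325,330,334,340,350,360):
        z=c["z_map"][v,u]; p=R.T@(np.array([(u-k[0,2])/k[0,0]*z,(v-k[1,2])/k[1,1]*z,z])-np.ravel(c["tvec"])); r.append(p[2]*1000 if z>0 else -99)
    print(v,np.array(r))
print(observe()["ft_force"])
```

```text
cam [ 0.6 -0.3  0.2] [[325.5 274.5]]
240 [ 0.   0.4  0.5 13.7 15.1 15.3 13.7 14.1 11.1 -0.   1.4]
250 [ 0.2  0.7  1.1 13.6 12.4 15.  14.3 14.6 10.1  0.   0.6]
260 [-1.  -0.1  0.4 12.9 13.2 13.8 15.6 13.4 10.3  0.3  0.4]
270 [ 0.1 -0.8 -0.2 12.8 13.8 15.6 14.9 14.7  9.8 -0.3  0. ]
280 [ 0.8  0.1  1.5 12.2 14.3 15.6 14.8 13.7 10.1  0.7  0.8]
290 [ 0.6  1.  44.4 44.7 44.8 43.4 44.9 44.9 45.5  0.9  0.9]
300 [44.9 44.9 52.7 51.6 52.7 54.2 53.2 52.  52.2 43.7 44.3]
310 [53.1 53.5 60.2 61.5 60.8 61.4 60.6 61.1 61.  53.4 52. ]
320 [60.3 60.  66.7 66.8 66.  67.8 67.6 66.4 67.1 59.3 58.2]
330 [78.2 77.9 74.4 74.2 69.1 68.9 68.6 75.4 75.9 76.8 77.1]
340 [79.7 80.5 80.2 79.5 68.7 69.9 73.5 80.7 80.4 80.5 81. ]
[ 0.4 -0.6  0.8]
```

Run:
```python
from h import *
np.set_printoptions(suppress=True,precision=4,linewidth=170)
c=capture("wrist")
R=Ro.from_rotvec(np.ravel(c["rvec"])).as_matrix()
print("cam",-R.T@np.ravel(c["tvec"]), "optical axis",R[2])
for v in (284,288,292,300,310,320,330):
    m=np.zeros((480,640),bool);m[v,308:344]=1;P=cloud(c,m);P=P[P[:,2]>.02];
    if len(P):print(v,np.median(P,0),P[:,1].min(),P[:,1].max())
o=observe();t=o["tool_pos"]
for z in (0.001,.02,.04,.06): print(z,proj(c,[t[0]+.011,t[1],z])[0],proj(c,[t[0],t[1],z])[0])
```

```text
cam [ 0.6139 -0.2883  0.1743] optical axis [-0.27   -0.0359 -0.9622]
284 [ 0.5564 -0.2962  0.0394] -0.3025027519227767 -0.2898650713024699
288 [ 0.5565 -0.2961  0.0432] -0.30232058727891264 -0.2899835705679388
292 [ 0.5565 -0.2962  0.0466] -0.3022712526587225 -0.29013115177194665
300 [ 0.5565 -0.2963  0.053 ] -0.302369883216306 -0.290396927659651
310 [ 0.5566 -0.2965  0.0605] -0.3019469878701927 -0.29071268851429516
320 [ 0.5564 -0.2963  0.0671] -0.3015945380807159 -0.290970751862618
330 [ 0.5567 -0.2966  0.0741] -0.30108972382652 -0.2911490795814669
0.001 [328.6894 252.7005] [325.5922 274.2482]
0.02 [329.1657 267.0122] [325.7218 290.6592]
0.04 [329.7966 285.9708] [325.8927 312.3091]
0.06 [330.6203 310.723 ] [326.1147 340.4227]
```

Run:
```python
from h import *
np.set_printoptions(suppress=True,precision=4,linewidth=170)
t=observe()["tool_pos"]; im=[]
for n in("scene","top"):
    c=capture(n);P=cloud(c,np.ones((480,640),bool));q=P[(np.hypot(P[:,0]-t[0],P[:,1]-t[1])<.03)&(P[:,2]>.02)]
    print(n,len(q),np.sort(q[:,2])[:12]); u,v=proj(c,t)[0].astype(int);print(u,v)
    im.append(cv2.resize(c["img"][max(v-50,0):v+50,u-66:u+66],(400,300),interpolation=cv2.INTER_CUBIC))
cv2.imwrite("pics/s2.png",np.hstack(im))
```

```text
scene 843 [0.0334 0.0346 0.0349 0.0363 0.0368 0.0389 0.039  0.0396 0.0399 0.0399 0.04   0.0401]
257 199
top 552 [0.3931 0.3935 0.394  0.3943 0.3944 0.3945 0.395  0.3951 0.3955 0.3955 0.3956 0.3956]
410 248
```

View pics/s2.png

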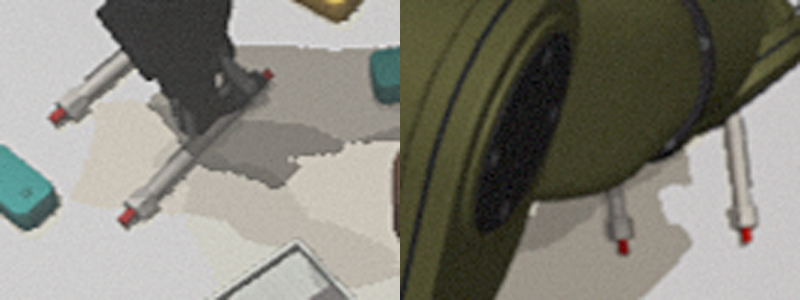

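Both views agree: shut fingertips stand at z≈37 mm while the reported TCP says 1 mm, i.e. the fingertips are ~36 mm above the reported TCP. I correct for that offset.

```bash
python3 -m creep '[[0.5,0,0,0,0,0,0],[0.5,0,0,0,0,0,0],[0.5,0,0,0.1,0,0,0],[0.5,0,0,0.2,0,0,0],[0.5,0,0,0.3,0,0,0],[0.5,0,0,0.41,0,0,0],[0.5,0,0,0.41,0,0,0],[0.5,0,0,0.41,0,0,0]]'
python3 - <<'E'
from h import *
np.set_printoptions(suppress=True,precision=4,linewidth=170)
t=observe()["tool_pos"];c=capture("scene");P=cloud(c,np.ones((480,640),bool))
a=np.radians(7.7);q=P[:,:2]-t[:2];X=q@[np.cos(a),np.sin(a)];Y=q@[np.sin(a),-np.cos(a)]
for z in np.arange(.02,.24,.015):
    m=(P[:,2]>z)&(P[:,2]<z+.015)&(np.hypot(X,Y)<.09)
    if m.sum()>5:print("%.3f"%z,m.sum(),np.percentile(X[m],[2,98]),np.percentile(Y[m],[2,98]))
w=capture("wrist")
for v in range(200,300,4):
    m=np.zeros((480,640),bool);m[v,200:440]=1;Q=cloud(w,m);Q=Q[(Q[:,2]>.018)]
    if len(Q)>3:print(v,len(Q),Q.min(0),Q.max(0));break
E
```

```text
time: 8.22
tool_pos: [0.545, -0.2981, -0.0315]
tcp_rot: [-3.141, -0.0, 0.132]
ft_force: [-0.0, 0.3, 7.2]
gripper_width: 0.503
finger_force: 3.7
0.020 72 [-0.0115  0.0547] [-0.0339  0.0287]
0.035 78 [-0.0088  0.0116] [-0.0466  0.0491]
0.050 132 [-0.0107  0.0113] [-0.0542  0.0541]
0.065 157 [-0.0104  0.0155] [-0.0597  0.0577]
0.080 131 [-0.0095  0.0168] [-0.0642  0.0623]
0.095 268 [-0.012   0.0179] [-0.0663  0.0637]
0.110 67 [-0.009   0.0099] [-0.0403 -0.0234]
0.125 141 [-0.0195  0.0356] [-0.0368  0.0155]
0.140 203 [-0.0203  0.036 ] [-0.037   0.0149]
0.155 215 [-0.022  0.036] [-0.0369  0.0129]
0.170 247 [-0.0244  0.0348] [-0.0359  0.019 ]
0.185 200 [-0.0182  0.0365] [-0.0372  0.0159]
0.200 284 [-0.0246  0.0358] [-0.0371  0.0193]
0.215 227 [-0.0201  0.0347] [-0.0353  0.0075]
0.230 247 [-0.0201  0.0391] [-0.0358  0.0036]
296 4 [ 0.5531 -0.3203  0.018 ] [ 0.5599 -0.2686  0.0187]
```

Run:
```python
from h import *
np.set_printoptions(suppress=True,precision=4,linewidth=170)
o=observe();t=o["tool_pos"];print(t,o["ft_force"],o["finger_force"],o["torque"])
w=capture("wrist");P=cloud(w,np.ones((480,640),bool))
a=np.radians(7.6);q=P[:,:2]-t[:2];X=q@[np.cos(a),np.sin(a)];Y=q@[np.sin(a),-np.cos(a)]
for s in(-1,1):
    for y0 in range(10,50,4):
        m=(abs(X-.0115)<.003)&(s*Y>y0/1e3)&(s*Y<(y0+4)/1e3)&(P[:,2]>.004)
        if m.sum()>3: print(s,y0,m.sum(),np.sort(P[m,2])[:4])
for d in trace(w,"long_column")[:2]:
    C=cloud(w,d["mask"]);print(rect(C[C[:,2]>.003]),np.percentile(C[:,2],[5,50,95]))
cv2.imwrite("pics/w3.png",w["img"])
```

```text
[ 0.545  -0.298  -0.0315] [-0.3059  0.4326  7.5078] 3.6007994429201062 [ 0.1543  0.207  -0.046 ]
-1 10 737 [0.0708 0.0711 0.0712 0.0712]
-1 14 36 [0.0711 0.0714 0.0718 0.0718]
-1 18 223 [0.004  0.0056 0.0061 0.0062]
-1 22 1168 [0.0051 0.0053 0.0054 0.0056]
-1 26 1179 [0.0055 0.0059 0.0059 0.0062]
-1 30 495 [0.039  0.0398 0.0399 0.04  ]
-1 34 69 [0.0423 0.0423 0.0427 0.0428]
-1 38 99 [0.0503 0.0504 0.0505 0.0505]
-1 42 1148 [0.0465 0.0467 0.0467 0.0469]
-1 46 2330 [0.0455 0.0459 0.046  0.046 ]
1 10 498 [0.0709 0.0711 0.0712 0.0712]
1 18 440 [0.004  0.0043 0.0044 0.0047]
1 22 1301 [0.005  0.0054 0.0055 0.0056]
1 26 954 [0.0053 0.0053 0.0056 0.0059]
1 30 412 [0.0394 0.0401 0.0402 0.0403]
1 34 22 [0.0429 0.044  0.0441 0.0441]
1 38 281 [0.0487 0.0488 0.0493 0.0493]
1 42 1384 [0.0462 0.0462 0.0464 0.0464]
1 46 2668 [0.0456 0.0458 0.0458 0.0459]
[ 564.  -297.2  123.    19.1    9.4] [0.0102 0.0141 0.0174]
```

View pics/w3.png

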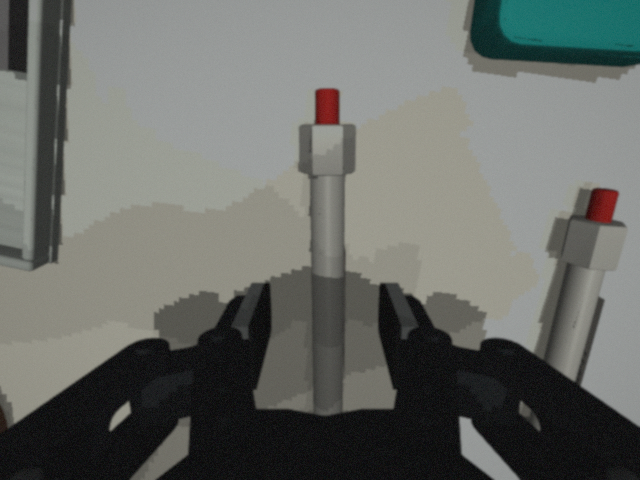

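Both fingertips are touching the bench at reported −31.5 mm (7 N), so the tip offset is about 32 mm; the rod lies midway between them. Raise 4 mm and close.

```bash
python3 -m creep '[[0.5,0,0.012,-0.05,0,0,0],[0.5,0,0.012,-0.05,0,0,0],[0.3,0,0.012,-0.05,0,0,0],[0.3,0,0.012,-0.05,0,0,0],[0.3,0,0.012,-0.05,0,0,0]]'
python3 -m creep '[[0,0,0,0,0,0,0],[0,0,0,0,0,0,0],[0,0,0,0,0,0,0],[0,0,0,0,0,0,0],[0,0,0,0,0,0,0],[0,0,0,0,0,0,0]]'
```

```text
time: 8.83
tool_pos: [0.545, -0.2988, -0.0279]
tcp_rot: [-3.141, 0.0, 0.132]
ft_force: [-0.4, 0.3, 0.3]
gripper_width: 0.298
finger_force: 0.0
time: 9.33
tool_pos: [0.5452, -0.299, -0.0276]
tcp_rot: [-3.141, 0.0, 0.132]
ft_force: [-0.6, -0.3, -0.4]
gripper_width: 0.111
finger_force: 58.6
```

Run:
```python
from h import *
plan([[.545,-.299,.045],[.545,-.299,.10],[.598,-.056,.10]],[7.6,7.6,84.0])
```

```text
[-0.003, 0.0, -0.907, -0.0, 0.0, -0.001] rows 1.7 -> [ 0.545 -0.299  0.045]
[0.0, 0.0, -0.687, -0.0, 0.0, 0.0] rows 1.3 -> [ 0.545 -0.299  0.1  ]
[0.265, -0.731, -0.0, -0.0, -0.0, -0.424] rows 2.7 -> [ 0.558 -0.238  0.1  ]
[0.489, -0.604, -0.0, -0.0, -0.0, -0.425] rows 2.7 -> [ 0.571 -0.177  0.1  ]
[0.66, -0.41, -0.0, -0.0, -0.0, -0.424] rows 2.7 -> [ 0.585 -0.117  0.1  ]
[0.758, -0.173, -0.0, -0.0, -0.0, -0.425] rows 2.7 -> [ 0.598 -0.056  0.1  ]
```

```bash
python3 -m creep '[[0,0,0,-0.2,0,0,0],[0,0,0,-0.6,0,0,0],[0,0,0,-0.907,0,0,0],[0,0,0,-0.907,0,0,0]]'
python3 -m creep '[[0,0,0,-0.687,0,0,0],[0,0,0,-0.687,0,0,0],[0,0,0,-0.687,0,0,0]]' | grep -E "force|pos"
python3 -m creep '[[0,0.265,-0.731,0,0,0,-0.424],[0,0.265,-0.731,0,0,0,-0.424],[0,0.265,-0.731,0,0,0,-0.424],[0,0.265,-0.731,0,0,0,-0.424]]'| grep -E "force|pos"
python3 -m creep '[[0,0.489,-0.604,0,0,0,-0.425],[0,0.489,-0.604,0,0,0,-0.425],[0,0.489,-0.604,0,0,0,-0.425],[0,0.489,-0.604,0,0,0,-0.425]]'| grep -E "force|pos"
python3 -m creep '[[0,0.66,-0.41,0,0,0,-0.424],[0,0.66,-0.41,0,0,0,-0.424],[0,0.66,-0.41,0,0,0,-0.424],[0,0.66,-0.41,0,0,0,-0.424]]'| grep -E "force|pos"
python3 -m creep '[[0,0.758,-0.173,0,0,0,-0.425],[0,0.758,-0.173,0,0,0,-0.425],[0,0.758,-0.173,0,0,0,-0.425],[0,0.758,-0.173,0,0,0,-0.425],[0,0.758,-0.173,0,0,0,-0.425],[0,0.758,-0.173,0,0,0,-0.425]]'
python3 - <<'E'
from h import *
np.set_printoptions(suppress=True,precision=4,linewidth=170)
o=observe();print(o["tool_pos"],o["tcp_rot"],o["joint_positions"])
c=capture("wrist");cv2.imwrite("pics/w4.png",c["img"])
for t in("column_cradle","bottle_nest","carton_nest","cutter_nest","long_column"):
    for d in trace(c,t)[:2]:
        P=cloud(c,d["mask"]);
        if len(P)>9: P2=P[P[:,2]<.03] if t!="long_column" else P; print(t,d["confidence"],d["rect"],rect(P2) if len(P2)>5 else 0,np.percentile(P[:,2],[5,50,95]))
E
```

```text
time: 9.67
tool_pos: [0.548, -0.3014, 0.0496]
tcp_rot: [3.136, -0.006, 0.132]
ft_force: [0.4, -0.8, -0.4]
gripper_width: 0.112
finger_force: 58.6
tool_pos: [0.5473, -0.3007, 0.1032]
ft_force: [0.8, 0.0, -0.8]
finger_force: 58.8
tool_pos: [0.5586, -0.2353, 0.0986]
ft_force: [-0.5, 0.0, -0.9]
finger_force: 58.9
tool_pos: [0.5716, -0.1765, 0.0991]
ft_force: [-0.6, -0.2, -1.3]
finger_force: 58.8
tool_pos: [0.5849, -0.1171, 0.0994]
ft_force: [-1.1, -1.3, -0.3]
finger_force: 58.8
time: 11.42
tool_pos: [0.5977, -0.0595, 0.0998]
tcp_rot: [-3.141, 0.002, 1.457]
ft_force: [-1.0, -0.6, -1.2]
gripper_width: 0.11
finger_force: 58.8
[ 0.5977 -0.0595  0.0998] [-3.141   0.0025  1.4569] [-0.0327  0.792   0.0951  1.7389 -0.1129  0.6168  0.0126]
bottle_nest 0.66 [367.9, 143.3, 177.8, 135.4] [686.7 -61.3  88.8 112.9 174.2] [0.0059 0.0137 0.0155]
carton_nest 0.58 [368.4, 274.6, 156.0, 93.3] [ 678.9 -144.3   73.5  114.8  173.5] [0.0058 0.0073 0.0153]
cutter_nest 0.69 [372.1, 0.5, 195.6, 144.6] [696.7  29.3  87.6 114.5 174.2] [0.0058 0.0138 0.0156]
long_column 0.91 [296.4, 88.4, 56.5, 326.9] [600.6 -44.7 131.3  19.1  84.8] [0.1378 0.1415 0.1446]
```

View pics/w4.png

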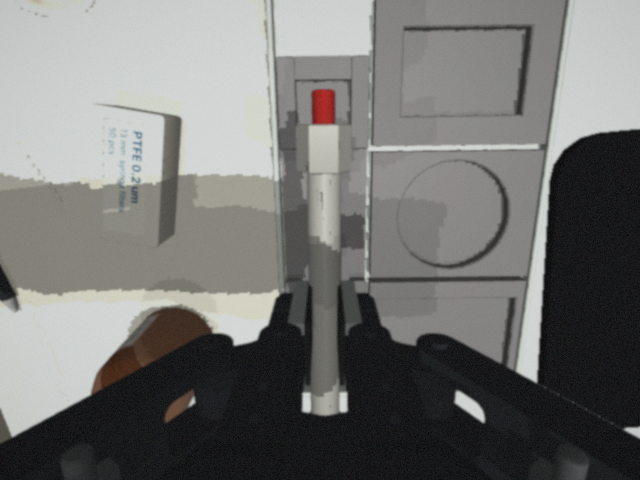

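Wrist view: column in the fingers (red plug 323,90), cradle's left end at rows 58–175, columns 277–371; nests at (465,70) oblong small, (455,215) round. Locate the cradle end from its corners.

Run:
```python
from h import *
np.set_printoptions(suppress=True,precision=4,linewidth=170)
o=observe();c=capture("wrist")
a=plane(c,277,57,.014);b=plane(c,371,55,.014);m=(a+b)/2
print(a,b,np.linalg.norm(a-b),"centre", m[:2]-.1025*np.array([np.cos(np.radians(84.1)),np.sin(np.radians(84.1))]))
i=plane(c,296,80,.014);j=plane(c,352,80,.014);print("channel",i,j,np.linalg.norm(i-j))
e=(i+j)/2;print("centre2",e[:2]-.089*np.array([np.cos(np.radians(84.1)),np.sin(np.radians(84.1))]))
p=plane(c,323,90,.138);print("plug tip",p,"col centre",p[:2]-.079*np.array([np.cos(np.radians(84)),np.sin(np.radians(84))]),o["tool_pos"],np.degrees(o["tcp_rot"][2]))
q=plane(c,322,330,.142);print("rod dir",np.degrees(np.arctan2(p[1]-q[1],p[0]-q[0])))
plan([[.598,-.0555,.04],[.598,-.0555,-.02]],[83.9]*2)
```

```text
[0.5812 0.0553 0.014 ] [0.6389 0.0503 0.014 ] 0.05792673500467751 centre [ 0.5995 -0.0491]
channel [0.5912 0.0409 0.014 ] [0.626  0.0372 0.014 ] 0.03504733055681735
centre2 [ 0.5995 -0.0494]
plug tip [0.6068 0.0234 0.138 ] col centre [ 0.5985 -0.0551] [ 0.5983 -0.0566  0.1   ] 83.87926944549032
rod dir 83.6100119878154
[0.01, -0.006, 0.751, -0.0, 0.0, 0.0] rows 1.4 -> [ 0.598 -0.056  0.04 ]
[0.0, 0.0, 0.75, -0.0, 0.0, 0.0] rows 1.4 -> [ 0.598 -0.056 -0.02 ]
```

```bash
python3 -m creep '[[0,0.05,0.005,0.4,0,0,0],[0,0.05,0.005,0.75,0,0,0],[0,0.05,0.005,0.75,0,0,0],[0,0.05,0.005,0.75,0,0,0]]'| grep -E "force|pos"
python3 -m creep '[[0,0,0,0.3,0,0,0],[0,0,0,0.5,0,0,0],[0,0,0,0.65,0,0,0],[0,0,0,0.72,0,0,0],[0,0,0,0.75,0,0,0],[0,0,0,0.75,0,0,0],[0,0,0,0.75,0,0,0]]'
python3 - <<'E'
from h import *
o=observe();print(o["tool_pos"],np.degrees(o["tcp_rot"]),o["ft_force"])
E
```

```text
tool_pos: [0.5979, -0.052, 0.0391]
ft_force: [0.2, -1.3, -0.5]
finger_force: 58.9
time: 12.68
tool_pos: [0.6001, -0.0522, -0.019]
tcp_rot: [3.14, -0.0, 1.465]
ft_force: [0.7, 0.6, -0.0]
gripper_width: 0.11
finger_force: 58.9
[ 0.60011143 -0.05224427 -0.01899052] [ 1.79902390e+02 -1.92894454e-03  8.39645220e+01] [ 0.67415166  0.60694331 -0.00952085]
```

```bash
python3 -m creep '[[0,-0.01,0,0.02,0,0,0],[0,-0.01,0,0.03,0,0,0],[0,-0.01,0,0.03,0,0,0]]'
python3 -m creep '[[0.35,0,0,0,0,0,0],[0.35,0,0,0,0,0,0],[0.35,0,0,0,0,0,0],[0.35,0,0,0,0,0,0],[0.35,0,0,-0.3,0,0,0],[0.35,0,0,-0.7,0,0,0],[0.35,0,0,-1,0,0,0],[0.6,0,0,-1,0,0,0]]'
python3 - <<'E'
from h import *
o=observe();c=capture("wrist");cv2.imwrite("pics/w5.png",c["img"]);print(o["tool_pos"],o["ft_force"])
for d in trace(c,"long_column")[:2]:
    P=cloud(c,d["mask"]);print(d["confidence"],rect(P[P[:,2]>.008]),np.percentile(P[:,2],[5,50,95]))
plan([[.60,-.055,.10],[.477,-.0125,.10]],[84,74.5])
E
```

```text
time: 12.93
tool_pos: [0.5998, -0.0532, -0.0216]
tcp_rot: [3.14, 0.0, 1.465]
ft_force: [-0.6, -0.8, 3.0]
gripper_width: 0.113
finger_force: 59.4
time: 13.6
tool_pos: [0.6027, -0.0534, 0.0622]
tcp_rot: [3.133, -0.0, 1.465]
ft_force: [0.3, 0.1, 0.2]
gripper_width: 0.477
finger_force: 0.0
[ 0.60270157 -0.05337991  0.06217725] [0.27133255 0.05011495 0.15329126]
0.68 [600.2 -51.7 157.4  18.9  84.1] [0.01642245 0.02012258 0.02344817]
0.42 [697.   27.9  83.  115.4 174.3] [0.00582737 0.01376297 0.01556515]
[-0.027, 0.006, -0.519, 0.003, -0.0, -0.0] rows 1.0 -> [ 0.6   -0.055  0.1  ]
[0.184, -0.792, 0.001, -0.0, -0.0, 0.105] rows 1.6 -> [ 0.539 -0.034  0.1  ]
[0.118, -0.805, 0.0, -0.001, -0.0, 0.106] rows 1.6 -> [ 0.477 -0.012  0.1  ]
```

View pics/w5.png

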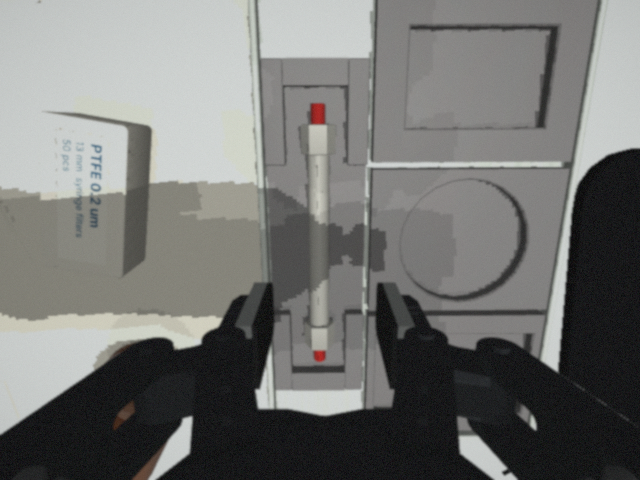

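Column rests centred in the cradle (plugs at (318,112) and (320,356)). Next the carton.

```bash
python3 -m creep '[[0.75,-0.027,0.006,-0.519,0,0,0],[0.75,-0.027,0.006,-0.519,0,0,0]]'| grep -E "pos"
python3 -m creep '[[0.75,0.184,-0.792,0,0,0,0.105],[0.75,0.184,-0.792,0,0,0,0.105],[0.75,0.184,-0.792,0,0,0,0.105]]'| grep -E "pos"
python3 -m creep '[[0.75,0.118,-0.805,0,0,0,0.106],[0.75,0.118,-0.805,0,0,0,0.106],[0.75,0.118,-0.805,0,0,0,0.106],[0.75,0.118,-0.805,0,0,0,0.106],[0.75,0.118,-0.805,0,0,0,0.106],[0.75,0.118,-0.805,0,0,0,0.106]]'
python3 - <<'E'
from h import *
o=observe();c=capture("wrist");print(o["tool_pos"],np.degrees(o["tcp_rot"]))
for d in trace(c,"filter_carton")[:2]:
    P=cloud(c,d["mask"]);print(d["confidence"],d["rect"],rect(P[P[:,2]>.025]),np.percentile(P[:,2],[5,50,95]))
plan([[.477,-.0125,.04],[.477,-.0125,-.021]],[74.2]*2)
E
```

```text
tool_pos: [0.6017, -0.056, 0.1021]
tool_pos: [0.5305, -0.0317, 0.0978]
time: 14.62
tool_pos: [0.4781, -0.0129, 0.0989]
tcp_rot: [3.14, -0.0, 1.3]
ft_force: [-0.1, 0.1, 0.5]
gripper_width: 0.748
finger_force: 0.0
[ 0.47806804 -0.01291866  0.09888849] [ 1.79904948e+02 -1.22874325e-02  7.44570237e+01]
0.7 [287.7, 161.4, 73.5, 127.3] [478.   -9.1  85.1  45.1  74.1] [0.02945191 0.03083325 0.03202135]
[0.003, -0.01, 0.737, 0.002, -0.0, 0.005] rows 1.4 -> [ 0.477 -0.012  0.04 ]
[-0.0, -0.0, 0.763, -0.0, -0.0, 0.0] rows 1.5 -> [ 0.477 -0.012 -0.021]
```

```bash
python3 -m creep '[[0.75,0.04,-0.012,0.4,0,0,0.005],[0.75,0.04,-0.012,0.75,0,0,0.005],[0.75,0.04,-0.012,0.75,0,0,0.005]]'| grep -E "pos|force"
python3 -m creep '[[0.75,0,0,0.3,0,0,0],[0.75,0,0,0.5,0,0,0],[0.75,0,0,0.65,0,0,0],[0.75,0,0,0.75,0,0,0],[0.75,0,0,0.75,0,0,0],[0.75,0,0,0.75,0,0,0]]'
python3 -m creep '[[0.3,0,0,0,0,0,0],[0.3,0,0,0,0,0,0],[0.3,0,0,0,0,0,0],[0.3,0,0,0,0,0,0],[0.3,0,0,0,0,0,0],[0.3,0,0,0,0,0,0],[0.3,0,0,0,0,0,0]]'
```

```text
tool_pos: [0.4746, -0.009, 0.0355]
ft_force: [-0.5, 0.0, -0.1]
finger_force: 0.0
time: 15.47
tool_pos: [0.4768, -0.0094, -0.0203]
tcp_rot: [3.141, -0.0, 1.296]
ft_force: [-1.2, -0.4, 0.0]
gripper_width: 0.749
finger_force: 0.0
time: 16.05
tool_pos: [0.4771, -0.0092, -0.0196]
tcp_rot: [3.14, -0.001, 1.296]
ft_force: [0.4, -0.6, 4.6]
gripper_width: 0.515
finger_force: 61.7
```

Run:
```python
from h import *
plan([[.478,-.009,.055],[.56,-.07,.06],[.672,-.154,.06]],[74.2,35,-5.8])
```

```text
[0.006, 0.012, -0.932, 0.002, -0.001, 0.001] rows 1.8 -> [ 0.478 -0.009  0.055]
[-0.227, 0.597, -0.031, 0.0, 0.0, 0.436] rows 2.7 -> [ 0.519 -0.04   0.057]
[-0.014, 0.638, -0.031, 0.0, 0.0, 0.435] rows 2.7 -> [ 0.56 -0.07  0.06]
[0.272, 0.832, 0.0, 0.0, -0.0, 0.453] rows 2.8 -> [ 0.616 -0.112  0.06 ]
[0.545, 0.685, 0.0, 0.0, -0.0, 0.454] rows 2.9 -> [ 0.672 -0.154  0.06 ]
```

```bash
python3 -m creep '[[0.3,0.006,0.012,-0.3,0,0,0],[0.3,0.006,0.012,-0.6,0,0,0],[0.3,0.006,0.012,-0.932,0,0,0],[0.3,0.006,0.012,-0.932,0,0,0]]'| grep -E "pos|force|width"
python3 -m creep '[[0.3,-0.227,0.597,-0.03,0,0,0.436],[0.3,-0.227,0.597,-0.03,0,0,0.436],[0.3,-0.227,0.597,-0.03,0,0,0.436],[0.3,-0.227,0.597,-0.03,0,0,0.436]]'| grep -E "pos|finger"
python3 -m creep '[[0.3,-0.014,0.638,-0.03,0,0,0.435],[0.3,-0.014,0.638,-0.03,0,0,0.435],[0.3,-0.014,0.638,-0.03,0,0,0.435],[0.3,-0.014,0.638,-0.03,0,0,0.435]]'| grep -E "pos|finger"
python3 -m creep '[[0.3,0.272,0.832,0,0,0,0.453],[0.3,0.272,0.832,0,0,0,0.453],[0.3,0.272,0.832,0,0,0,0.453],[0.3,0.272,0.832,0,0,0,0.453]]'| grep -E "pos|finger"
python3 -m creep '[[0.3,0.545,0.685,0,0,0,0.454],[0.3,0.545,0.685,0,0,0,0.454],[0.3,0.545,0.685,0,0,0,0.454],[0.3,0.545,0.685,0,0,0,0.454],[0.3,0.545,0.685,0,0,0,0.454],[0.3,0.545,0.685,0,0,0,0.454],[0.3,0.545,0.685,0,0,0,0.454]]'
python3 - <<'E'
from h import *
o=observe();c=capture("wrist");print(o["tool_pos"],np.degrees(o["tcp_rot"]),proj(c,[.676,-.1545,.014]))
for t in ("carton_nest","bottle_nest","filter_carton"):
  for d in trace(c,t)[:2]:
    P=cloud(c,d["mask"]);
    if len(P)>9:print(t,d["confidence"],d["rect"],rect(P),np.percentile(P[:,2],[5,50,95]))
cv2.imwrite("pics/w6.png",c["img"])
E
```

```text
tool_pos: [0.4799, -0.0091, 0.0579]
ft_force: [0.1, 0.3, -1.0]
gripper_width: 0.517
finger_force: 61.4
tool_pos: [0.5191, -0.04, 0.0563]
finger_force: 61.5
tool_pos: [0.5591, -0.0698, 0.0582]
finger_force: 61.5
tool_pos: [0.6152, -0.1122, 0.0579]
finger_force: 61.5
time: 17.97
tool_pos: [0.6704, -0.1522, 0.0583]
tcp_rot: [-3.14, 0.002, -0.097]
ft_force: [-0.4, -0.2, -1.0]
gripper_width: 0.512
finger_force: 61.5
[ 0.67040881 -0.15222953  0.05829727] [-1.79898080e+02  1.02460877e-01 -5.53385950e+00] [[328.58570989 236.59009021]]
carton_nest 0.85 [243.6, 133.7, 163.1, 149.0] [ 689.8 -154.3   92.5   87.3   83.2] [0.00585541 0.01337951 0.01554843]
bottle_nest 0.62 [75.4, 131.9, 177.1, 186.1] [685.5 -67.  101.  112.7 174.2] [0.00594522 0.01363793 0.01553296]
filter_carton 0.68 [255.7, 195.5, 139.6, 219.4] [ 675.5 -148.2   68.5   84.3  161.5] [0.10221872 0.10860115 0.10961655]
filter_carton 0.44 [53.5, 350.0, 211.1, 32.4] [609.8 -57.4  91.  163.1 121.8] [0.01424985 0.01974062 0.02373383]
```

View pics/w6.png

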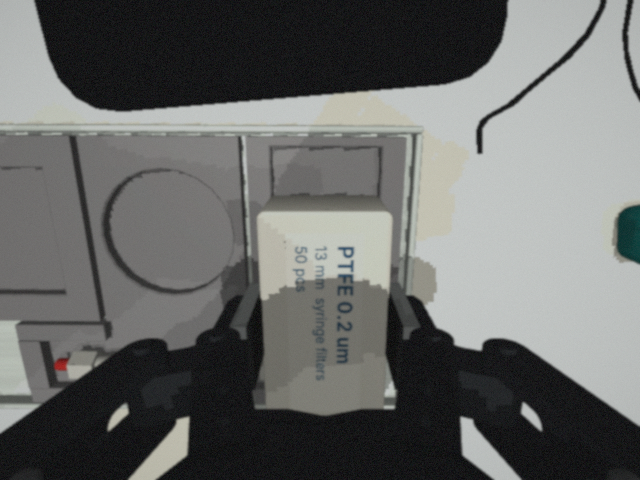

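Carton held level over its nest; the pocket's far edge shows at (272,148)–(382,148). Compute pocket centre from those corners.

Run:
```python
from h import *
np.set_printoptions(suppress=True,precision=4)
o=observe();c=capture("wrist")
a=plane(c,270,149,.014);b=plane(c,382,147,.014);m=(a+b)/2;n=np.radians(-5.9);u=np.array([np.cos(n),np.sin(n)])
print(a,b,np.linalg.norm(a-b),"pocket",m[:2]-.0505*u)
g=plane(c,245,137,.014);h=plane(c,408,137,.014);print("outer",g,h,np.linalg.norm(g-h),((g+h)/2)[:2]-.056*u)
A=plane(c,258,211,.109);B=plane(c,391,211,.109);M=(A+B)/2;print("carton far edge",A,B,np.linalg.norm(A-B),"ctr",M[:2]-.0425*u, "yaw",np.degrees(np.arctan2((A-B)[1],(A-B)[0]))-90)
# round pocket
print(o["tool_pos"],np.degrees(o["tcp_rot"][2]))
cv2.imwrite("pics/w6c.png",c["img"])
```

```text
[ 0.7301 -0.1284  0.014 ] [ 0.7251 -0.1899  0.014 ] 0.06167128691806852 pocket [ 0.6773 -0.1539]
outer [ 0.7378 -0.1157  0.014 ] [ 0.729  -0.2043  0.014 ] 0.08906651897446842 [ 0.6777 -0.1542]
carton far edge [ 0.7154 -0.1355  0.109 ] [ 0.7112 -0.1784  0.109 ] 0.04314908053408307 ctr [ 0.671  -0.1526] yaw -5.646673924235117
[ 0.6713 -0.1534  0.0587] -5.681879930683532
```

```bash
python3 -m creep '[[0.3,0.073,0.006,0.3,0,0,0.004],[0.3,0.073,0.006,0.6,0,0,0.004],[0.3,0.073,0.006,0.73,0,0,0.004],[0.3,0.073,0.006,0.73,0,0,0.004],[0.3,0.073,0.006,0.73,0,0,0.004],[0.3,0.073,0.006,0.73,0,0,0.004]]'
python3 -m creep '[[0.3,0,0,0.05,0,0,0],[0.3,0,0,0.1,0,0,0],[0.3,0,0,0.15,0,0,0],[0.3,0,0,0.17,0,0,0],[0.3,0,0,0.17,0,0,0]]'
```

```text
time: 18.72
tool_pos: [0.6781, -0.1555, 0.0014]
tcp_rot: [3.141, -0.002, -0.104]
ft_force: [0.8, -1.3, -0.3]
gripper_width: 0.515
finger_force: 61.5
time: 19.13
tool_pos: [0.6773, -0.1548, -0.0134]
tcp_rot: [-3.141, 0.0, -0.104]
ft_force: [0.5, -0.3, -0.9]
gripper_width: 0.513
finger_force: 61.5
```

```bash
python3 -m creep '[[0.3,0,0,0.012,0,0,0],[0.3,0,0,0.012,0,0,0]]' | grep -E "pos|force"
python3 -m creep '[[0.68,0,0,0,0,0,0],[0.68,0,0,0,0,0,0],[0.68,0,0,0,0,0,0],[0.68,0,0,-0.1,0,0,0],[0.68,0,0,-0.4,0,0,0],[0.68,0,0,-0.8,0,0,0],[0.68,0,0,-1,0,0,0],[0.68,0,0,-1,0,0,0]]'
python3 - <<'E'
from h import *
o=observe();c=capture("wrist");print(o["tool_pos"],np.degrees(o["tcp_rot"]))
for d in trace(c,"filter_carton")[:1]:
    P=cloud(c,d["mask"]);print(d["confidence"],d["rect"],rect(P[P[:,2]>.02]),np.percentile(P[:,2],[5,25,50,75,95]))
cv2.imwrite("pics/w7.png",c["img"])
plan([[.677,-.154,.12],[.55,-.26,.12],[.41,-.345,.10]],[-5.9,40,97])
E
```

```text
tool_pos: [0.6773, -0.1548, -0.0135]
ft_force: [-3.0, 2.2, 6.6]
finger_force: 62.2
time: 19.97
tool_pos: [0.6805, -0.1567, 0.0708]
tcp_rot: [3.139, -0.008, -0.104]
ft_force: [0.2, -0.6, 0.3]
gripper_width: 0.68
finger_force: 0.0
[ 0.68047461 -0.15670559  0.0707643 ] [179.86582595  -0.47513386  -5.93843675]
0.96 [281.5, 176.5, 83.3, 147.2] [ 677.  -154.2   45.1   85.9  174.1] [0.03518554 0.03636358 0.03684742 0.0373033  0.0379549 ]
[-0.009, -0.01, -0.669, -0.0, -0.002, -0.001] rows 1.3 -> [ 0.677 -0.154  0.12 ]
[-0.722, 0.74, -0.0, -0.0, 0.0, -0.51] rows 3.2 -> [ 0.614 -0.207  0.12 ]
[-0.953, 0.401, -0.0, -0.0, 0.0, -0.51] rows 3.2 -> [ 0.55 -0.26  0.12]
[-0.674, -0.104, 0.083, -0.0, -0.0, -0.422] rows 2.7 -> [ 0.503 -0.288  0.113]
[-0.605, -0.318, 0.084, -0.0, -0.0, -0.422] rows 2.7 -> [ 0.457 -0.317  0.107]
[-0.467, -0.496, 0.083, -0.0, -0.0, -0.422] rows 2.7 -> [ 0.41  -0.345  0.1  ]
```

View pics/w7.png

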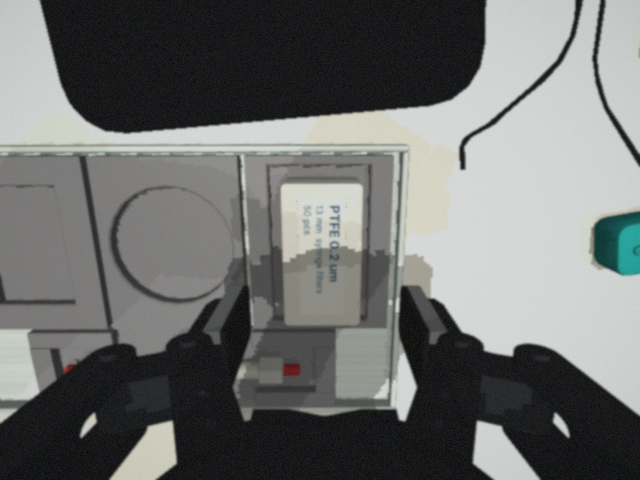

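Carton lies flat in its pocket (320,250). Go to the cutter.

```bash
python3 -m creep '[[0.65,-0.009,-0.01,-0.669,0,0,0],[0.65,-0.009,-0.01,-0.669,0,0,0]]'| grep -E "pos"
python3 -m creep '[[0.65,-0.722,0.74,0,0,0,-0.51],[0.65,-0.722,0.74,0,0,0,-0.51],[0.65,-0.722,0.74,0,0,0,-0.51],[0.65,-0.722,0.74,0,0,0,-0.51]]'| grep -E "pos"
python3 -m creep '[[0.65,-0.953,0.401,0,0,0,-0.51],[0.65,-0.953,0.401,0,0,0,-0.51],[0.65,-0.953,0.401,0,0,0,-0.51],[0.65,-0.953,0.401,0,0,0,-0.51]]'| grep -E "pos"
python3 -m creep '[[0.65,-0.674,-0.104,0.083,0,0,-0.422],[0.65,-0.674,-0.104,0.083,0,0,-0.422],[0.65,-0.674,-0.104,0.083,0,0,-0.422]]'| grep -E "pos"
python3 -m creep '[[0.65,-0.605,-0.318,0.084,0,0,-0.422],[0.65,-0.605,-0.318,0.084,0,0,-0.422],[0.65,-0.605,-0.318,0.084,0,0,-0.422]]'| grep -E "pos"
python3 -m creep '[[0.65,-0.467,-0.7,0.083,0,0,-0.422],[0.65,-0.467,-0.7,0.083,0,0,-0.422],[0.65,-0.467,-0.7,0.083,0,0,-0.422],[0.65,-0.467,-0.7,0.083,0,0,-0.422],[0.65,-0.467,-0.7,0.083,0,0,-0.422],[0.65,-0.467,-0.7,0.083,0,0,-0.422]]'
python3 - <<'E'
from h import *
o=observe();c=capture("wrist");print(o["tool_pos"],np.degrees(o["tcp_rot"]),o["joint_positions"])
for d in trace(c,"tube_cutter")[:3]:
    P=cloud(c,d["mask"]);print(d["confidence"],d["rect"],rect(P[P[:,2]>.015]),np.percentile(P[:,2],[5,50,95]),np.median(c["img"][d["mask"]],0))
E
```

```text
tool_pos: [0.6775, -0.1544, 0.1213]
tool_pos: [0.6101, -0.21, 0.119]
tool_pos: [0.548, -0.2617, 0.1188]
tool_pos: [0.5001, -0.2893, 0.1115]
tool_pos: [0.4534, -0.3177, 0.1047]
time: 21.9
tool_pos: [0.3962, -0.3401, 0.0988]
tcp_rot: [3.14, -0.0, 1.691]
ft_force: [0.2, 0.8, 0.4]
gripper_width: 0.654
finger_force: 0.0
[ 0.39620936 -0.34012105  0.09884116] [ 1.79885670e+02 -2.65631134e-02  9.69084649e+01] [ 0.6357477   0.71441784 -0.02211977  1.97449264  0.02933099  0.45181053
  0.71323715]
0.98 [286.8, 182.6, 53.9, 92.7] [ 389.2 -339.5   34.3   59.5   98.9] [0.02215361 0.02456995 0.02576977] [ 29.  82. 101.]
0.56 [298.0, 7.0, 100.6, 104.0] [ 398.2 -234.1   34.3   60.1  145. ] [0.02244234 0.02453642 0.02584662] [113. 118.  30.]
```

Run:
```python
from h import *
plan([[.3895,-.340,.04],[.3895,-.340,-.0225]],[98.4]*2)
```

```text
[0.014, -0.075, 0.737, 0.002, -0.0, -0.032] rows 1.4 -> [ 0.39 -0.34  0.04]
[-0.0, 0.0, 0.781, -0.0, -0.0, 0.0] rows 1.5 -> [ 0.39  -0.34  -0.022]
```

```bash
python3 -m creep '[[0.65,0.014,-0.075,0.4,0,0,-0.032],[0.65,0.014,-0.075,0.737,0,0,-0.032],[0.65,0.014,-0.075,0.737,0,0,-0.032]]'| grep -E "pos|force"
python3 -m creep '[[0.65,0,0,0.3,0,0,0],[0.65,0,0,0.5,0,0,0],[0.65,0,0,0.68,0,0,0],[0.65,0,0,0.78,0,0,0],[0.65,0,0,0.78,0,0,0],[0.65,0,0,0.78,0,0,0]]'
python3 -m creep '[[0.2,0,0,0,0,0,0],[0.2,0,0,0,0,0,0],[0.2,0,0,0,0,0,0],[0.2,0,0,0,0,0,0],[0.2,0,0,0,0,0,0],[0.2,0,0,0,0,0,0],[0.2,0,0,0,0,0,0]]'
python3 - <<'E'
from h import *
plan([[.3895,-.340,.05],[.3895,-.340,.11],[.57,-.19,.12],[.687,.027,.06]],[98.4,98.4,135,174.0])
E
```

```text
tool_pos: [0.3861, -0.3384, 0.0365]
ft_force: [-0.5, 0.3, -1.0]
finger_force: 0.0
time: 22.75
tool_pos: [0.3882, -0.341, -0.0217]
tcp_rot: [3.141, 0.0, 1.717]
ft_force: [0.4, -0.4, 0.3]
gripper_width: 0.649
finger_force: 0.0
time: 23.33
tool_pos: [0.3883, -0.3415, -0.021]
tcp_rot: [3.14, 0.001, 1.717]
ft_force: [1.0, 0.2, 6.7]
gripper_width: 0.381
finger_force: 60.4
[0.014, 0.019, -0.888, 0.002, 0.002, -0.001] rows 1.7 -> [ 0.39 -0.34  0.05]
[0.0, 0.0, -0.75, 0.0, -0.0, 0.0] rows 1.4 -> [ 0.39 -0.34  0.11]
[0.508, 0.836, -0.041, 0.0, -0.0, -0.271] rows 1.9 -> [ 0.45  -0.29   0.113]
[0.321, 0.924, -0.042, 0.0, -0.0, -0.271] rows 1.9 -> [ 0.51  -0.24   0.117]
[0.118, 0.971, -0.041, 0.0, -0.0, -0.271] rows 1.9 -> [ 0.57 -0.19  0.12]
[0.221, 0.738, 0.188, 0.0, 0.0, -0.217] rows 1.5 -> [ 0.599 -0.136  0.105]
[0.093, 0.765, 0.187, 0.0, 0.0, -0.216] rows 1.5 -> [ 0.629 -0.081  0.09 ]
[-0.038, 0.769, 0.188, 0.0, 0.0, -0.217] rows 1.5 -> [ 0.658 -0.027  0.075]
[-0.168, 0.752, 0.187, 0.0, 0.0, -0.217] rows 1.5 -> [0.687 0.027 0.06 ]
```

```bash
python3 -m creep '[[0.2,0.014,0.019,-0.3,0,0,0],[0.2,0.014,0.019,-0.6,0,0,0],[0.2,0.014,0.019,-0.888,0,0,0],[0.2,0.014,0.019,-0.888,0,0,0]]'| grep -E "pos|force|width"
python3 -m creep '[[0.2,0,0,-0.75,0,0,0],[0.2,0,0,-0.75,0,0,0]]'| grep -E "pos|finger"
python3 -m creep '[[0.2,0.508,0.836,-0.041,0,0,-0.271],[0.2,0.508,0.836,-0.041,0,0,-0.271],[0.2,0.508,0.836,-0.041,0,0,-0.271]]'| grep -E "pos|finger"
python3 -m creep '[[0.2,0.321,0.924,-0.042,0,0,-0.271],[0.2,0.321,0.924,-0.042,0,0,-0.271],[0.2,0.321,0.924,-0.042,0,0,-0.271]]'| grep -E "pos|finger"
python3 -m creep '[[0.2,0.118,0.971,-0.041,0,0,-0.271],[0.2,0.118,0.971,-0.041,0,0,-0.271],[0.2,0.118,0.971,-0.041,0,0,-0.271]]'| grep -E "pos|finger"
python3 -m creep '[[0.2,0.221,0.738,0.188,0,0,-0.217],[0.2,0.221,0.738,0.188,0,0,-0.217],[0.2,0.221,0.738,0.188,0,0,-0.217]]'| grep -E "pos|finger"
python3 -m creep '[[0.2,0.093,0.765,0.187,0,0,-0.216],[0.2,0.093,0.765,0.187,0,0,-0.216],[0.2,0.093,0.765,0.187,0,0,-0.216]]'| grep -E "pos|finger"
python3 -m creep '[[0.2,-0.038,0.769,0.188,0,0,-0.217],[0.2,-0.038,0.769,0.188,0,0,-0.217],[0.2,-0.038,0.769,0.188,0,0,-0.217]]'| grep -E "pos|finger"
python3 -m creep '[[0.2,-0.168,0.752,0.187,0,0,-0.217],[0.2,-0.168,0.752,0.187,0,0,-0.217],[0.2,-0.168,0.752,0.187,0,0,-0.217],[0.2,-0.168,0.752,0.187,0,0,-0.217],[0.2,-0.168,0.752,0.187,0,0,-0.217],[0.2,-0.168,0.752,0.187,0,0,-0.217]]'
python3 - <<'E'
from h import *
np.set_printoptions(suppress=True,precision=4)
o=observe();c=capture("wrist");print(o["tool_pos"],np.degrees(o["tcp_rot"]))
for t in ("cutter_nest","tube_cutter"):
  for d in trace(c,t)[:1]:
    P=cloud(c,d["mask"]);
    if len(P)>9:print(t,d["confidence"],d["rect"],rect(P),np.percentile(P[:,2],[5,50,95]))
cv2.imwrite("pics/w8.png",c["img"])
E
```

```text
tool_pos: [0.3908, -0.3414, 0.0528]
ft_force: [0.6, -1.0, -0.6]
gripper_width: 0.382
finger_force: 59.8
tool_pos: [0.3888, -0.3397, 0.1102]
finger_force: 59.9
tool_pos: [0.4575, -0.2831, 0.1131]
finger_force: 59.9
tool_pos: [0.5174, -0.2319, 0.116]
finger_force: 59.9
tool_pos: [0.577, -0.1811, 0.1193]
finger_force: 59.9
tool_pos: [0.6007, -0.1275, 0.1025]
finger_force: 59.9
tool_pos: [0.6295, -0.0737, 0.0876]
finger_force: 59.9
tool_pos: [0.6583, -0.0199, 0.0726]
finger_force: 59.9
time: 25.83
tool_pos: [0.686, 0.0241, 0.0588]
tcp_rot: [-3.139, -0.0, 3.033]
ft_force: [-0.4, -0.8, -0.2]
gripper_width: 0.381
finger_force: 59.9
[0.686  0.0241 0.0588] [-179.862    -0.0237  173.7769]
cutter_nest 0.95 [258.8, 163.5, 157.2, 134.6] [682.4  33.3  90.5  85.4  84.1] [0.0061 0.0143 0.0156]
tube_cutter 0.93 [277.9, 223.7, 95.2, 164.6] [723.5  24.3  47.6 136.2 171.3] [0.0965 0.1042 0.1053]
```

View pics/w8.png

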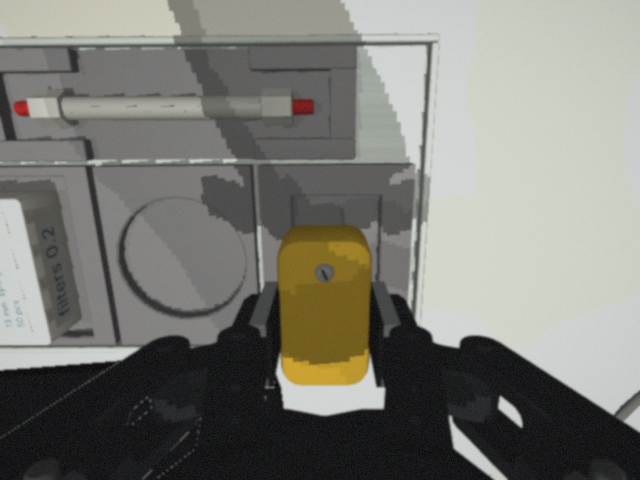

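Cutter held over its nest; pocket's robot-side edge at (291,194)–(381,194), nest edge row 164 cols 258–414. Compute.

Run:
```python
from h import *
np.set_printoptions(suppress=True,precision=4)
o=observe();c=capture("wrist");n=np.radians(-5.9);u=np.array([np.cos(n),np.sin(n)])
a=plane(c,291,194,.014);b=plane(c,381,194,.014);print(a,b,np.linalg.norm(a-b),"pocket",((a+b)/2)[:2]+.0385*u)
a=plane(c,258,164,.014);b=plane(c,414,164,.014);print(np.linalg.norm(a-b),"nest",((a+b)/2)[:2]+.056*u)
A=plane(c,279,240,.104);B=plane(c,371,240,.104);print(np.linalg.norm(A-B),np.degrees(np.arctan2((A-B)[1],(A-B)[0])))
f=plane(c,325,227,.104);print("cutter ctr approx",f[:2]+.03*u)
print(o["tool_pos"],np.degrees(o["tcp_rot"][2]))
plan([[.695,.0285,.0]],[174.1])
```

```text
[0.6543 0.0105 0.014 ] [0.6597 0.0614 0.014 ] 0.05123791993874211 pocket [0.6953 0.032 ]
0.08696159078856171 nest [0.6959 0.0319]
0.031798136852368375 -96.10479111767673
cutter ctr approx [0.6818 0.0271]
[0.6864 0.0254 0.059 ] 173.8456836044945
[-0.102, 0.044, 0.737, -0.001, 0.0, -0.005] rows 1.4 -> [0.695 0.028 0.   ]
```

```bash
python3 -m creep '[[0.2,-0.137,0.085,0.3,0,0,-0.005],[0.2,-0.137,0.085,0.6,0,0,-0.005],[0.2,-0.137,0.085,0.73,0,0,-0.005],[0.2,-0.137,0.085,0.73,0,0,-0.005],[0.2,-0.137,0.085,0.73,0,0,-0.005],[0.2,-0.137,0.085,0.73,0,0,-0.005]]'
python3 -m creep '[[0.2,0,0,0.05,0,0,0],[0.2,0,0,0.1,0,0,0],[0.2,0,0,0.15,0,0,0],[0.2,0,0,0.18,0,0,0],[0.2,0,0,0.18,0,0,0],[0.2,0,0,0.18,0,0,0]]'
```

```text
time: 26.53
tool_pos: [0.6991, 0.0327, 0.0016]
tcp_rot: [3.141, 0.002, 3.04]
ft_force: [0.7, 0.0, -0.6]
gripper_width: 0.38
finger_force: 59.9
time: 27.03
tool_pos: [0.6981, 0.0329, -0.0143]
tcp_rot: [3.142, -0.0, 3.04]
ft_force: [0.6, -0.8, 0.6]
gripper_width: 0.383
finger_force: 59.9
```

```bash
python3 -m creep '[[0.58,0,0,0,0,0,0],[0.58,0,0,0,0,0,0],[0.58,0,0,0,0,0,0],[0.58,0,0,-0.1,0,0,0],[0.58,0,0,-0.4,0,0,0],[0.58,0,0,-0.8,0,0,0],[0.58,0,0,-1,0,0,0],[0.58,0,0,-1,0,0,0],[0.58,0,0,-1,0,0,0]]'
python3 - <<'E'
from h import *
o=observe();c=capture("wrist");print(o["tool_pos"],np.degrees(o["tcp_rot"]))
for d in trace(c,"tube_cutter")[:1]:
    P=cloud(c,d["mask"]);print(d["confidence"],d["rect"],rect(P[P[:,2]>.02]),np.percentile(P[:,2],[5,25,50,75,95]))
cv2.imwrite("pics/w9.png",c["img"])
plan([[.697,.03,.15],[.60,-.03,.15],[.471,-.1415,.15]],[174,132,90])
E
```

```text
time: 27.78
tool_pos: [0.6993, 0.033, 0.0677]
tcp_rot: [3.141, 0.003, 3.04]
ft_force: [-0.2, 0.1, -1.2]
gripper_width: 0.582
finger_force: 0.0
[0.69926929 0.03295616 0.06771189] [1.79962141e+02 1.65700973e-01 1.74192170e+02]
0.97 [294.3, 189.5, 58.0, 106.4] [697.1  33.4  34.1  59.2 175.3] [0.02794295 0.02998578 0.03049438 0.0309894  0.0316988 ]
[0.002, -0.017, -0.53, -0.0, -0.001, 0.002] rows 1.0 -> [0.697 0.031 0.108]
[0.001, -0.016, -0.53, -0.001, -0.001, 0.003] rows 1.0 -> [0.697 0.03  0.15 ]
[0.563, -0.437, 0.0, 0.0, -0.0, 0.466] rows 2.9 -> [0.648 0.    0.15 ]
[0.37, -0.609, 0.0, 0.0, -0.0, 0.467] rows 2.9 -> [ 0.6  -0.03  0.15]
[0.014, -0.71, -0.0, 0.0, -0.0, 0.311] rows 2.0 -> [ 0.557 -0.067  0.15 ]
[-0.158, -0.693, -0.0, 0.0, -0.0, 0.311] rows 2.0 -> [ 0.514 -0.104  0.15 ]
[-0.321, -0.634, -0.0, -0.0, -0.0, 0.311] rows 2.0 -> [ 0.471 -0.142  0.15 ]
```

View pics/w9.png

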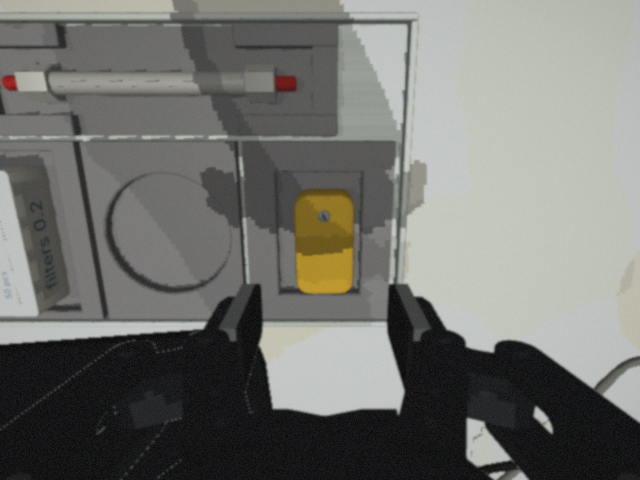

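Cutter lies flat in its pocket (325,240). Now the bottle.

```bash
python3 -m creep '[[0.58,0.002,-0.017,-0.53,0,0,0],[0.58,0.002,-0.017,-0.53,0,0,0]]'| grep -E "pos"
python3 -m creep '[[1,0.001,-0.016,-0.53,0,0,0],[1,0.001,-0.016,-0.53,0,0,0]]'| grep -E "pos"
python3 -m creep '[[1,0.563,-0.437,0,0,0,0.466],[1,0.563,-0.437,0,0,0,0.466],[1,0.563,-0.437,0,0,0,0.466],[1,0.563,-0.437,0,0,0,0.466]]'| grep -E "pos"
python3 -m creep '[[1,0.37,-0.609,0,0,0,0.467],[1,0.37,-0.609,0,0,0,0.467],[1,0.37,-0.609,0,0,0,0.467],[1,0.37,-0.609,0,0,0,0.467]]'| grep -E "pos"
python3 -m creep '[[1,0.014,-0.71,0,0,0,0.311],[1,0.014,-0.71,0,0,0,0.311],[1,0.014,-0.71,0,0,0,0.311]]'| grep -E "pos"
python3 -m creep '[[1,-0.158,-0.693,0,0,0,0.311],[1,-0.158,-0.693,0,0,0,0.311],[1,-0.158,-0.693,0,0,0,0.311]]'| grep -E "pos"
python3 -m creep '[[1,-0.321,-0.634,0,0,0,0.311],[1,-0.321,-0.634,0,0,0,0.311],[1,-0.321,-0.634,0,0,0,0.311],[1,-0.321,-0.634,0,0,0,0.311],[1,-0.321,-0.634,0,0,0,0.311],[1,-0.321,-0.634,0,0,0,0.311]]'
python3 - <<'E'
from h import *
np.set_printoptions(suppress=True,precision=4)
o=observe();t=o["tool_pos"];c=capture("wrist");print(t,np.degrees(o["tcp_rot"]))
hsv=cv2.cvtColor(c["img"],cv2.COLOR_BGR2HSV);r=((hsv[...,0]<8)|(hsv[...,0]>172))&(hsv[...,1]>150)&(hsv[...,2]>60)
q=cloud(c,r);q=q[(np.hypot(q[:,0]-.471,q[:,1]+.1415)<.05)&(q[:,2]>.108)];print("cap",len(q),(q.min(0)+q.max(0))/2,q.max(0)-q.min(0),np.median(q[:,2]))
P=cloud(c,np.ones((480,640),bool));q=P[(np.hypot(P[:,0]-.471,P[:,1]+.1415)<.045)&(P[:,2]>.01)&(P[:,2]<.115)]
print("body",len(q),np.percentile(q,[.5,99.5],axis=0))
P=P[(P[:,2]>.15)&(P[:,2]<.30)];print("fingers low z",np.percentile(P[:,2],[0.1,1]))
# nest circle by top camera dims
cv2.imwrite("pics/w10.png",c["img"])
plan([[.471,-.1415,.08],[.471,-.1415,.014]],[90]*2)
E
```

```text
tool_pos: [0.7007, 0.0318, 0.1123]
tool_pos: [0.7015, 0.0307, 0.1562]
tool_pos: [0.6483, -0.0012, 0.1502]
tool_pos: [0.6008, -0.0303, 0.1504]
tool_pos: [0.5556, -0.0704, 0.1501]
tool_pos: [0.5132, -0.1071, 0.1503]
time: 29.88
tool_pos: [0.4747, -0.1405, 0.1506]
tcp_rot: [3.14, -0.001, 1.581]
ft_force: [-0.4, 0.2, 0.7]
gripper_width: 1.002
finger_force: 0.0
[ 0.4747 -0.1405  0.1506] [179.8852  -0.0633  90.5946]
cap 1753 [ 0.472  -0.1391  0.1109] [0.0279 0.0274 0.0056] 0.11161838821147312
body 6367 [[ 0.4442 -0.1607  0.0148]
 [ 0.5007 -0.1103  0.1129]]
fingers low z [0.1951 0.2001]
[-0.01, -0.042, 0.882, 0.002, -0.001, 0.012] rows 1.7 -> [ 0.471 -0.142  0.08 ]
[-0.001, -0.0, 0.825, -0.0, -0.0, -0.0] rows 1.6 -> [ 0.471 -0.142  0.014]
```

```bash
python3 -m creep '[[1,0.006,-0.034,0.3,0,0,0],[1,0.006,-0.034,0.6,0,0,0],[1,0.006,-0.034,0.85,0,0,0],[1,0.006,-0.034,0.85,0,0,0],[1,0.006,-0.034,0.85,0,0,0],[1,0.006,-0.034,0.85,0,0,0]]'
python3 -m creep '[[1,0,0,0.2,0,0,0],[1,0,0,0.4,0,0,0],[1,0,0,0.6,0,0,0],[1,0,0,0.75,0,0,0],[1,0,0,0.84,0,0,0],[1,0,0,0.84,0,0,0],[1,0,0,0.84,0,0,0]]'
```

```text
time: 30.43
tool_pos: [0.4708, -0.1415, 0.0833]
tcp_rot: [3.14, -0.0, 1.576]
ft_force: [0.4, -1.1, -0.4]
gripper_width: 1.002
finger_force: 0.0
time: 31.02
tool_pos: [0.4704, -0.1418, 0.0162]
tcp_rot: [3.14, 0.0, 1.575]
ft_force: [-0.3, -0.0, -0.6]
gripper_width: 1.0
finger_force: 0.0
```

```bash
python3 -m creep '[[0.5,0.015,0.015,0.02,0,0,0],[0.5,0.015,0.015,0.02,0,0,0],[0.5,0.015,0.015,0.02,0,0,0],[0.5,0.015,0.015,0.02,0,0,0],[0.5,0.015,0.015,0.02,0,0,0],[0.5,0.015,0.015,0.02,0,0,0],[0.5,0.015,0.015,0.02,0,0,0],[0.5,0.015,0.015,0.02,0,0,0]]'
python3 -m creep '[[0.5,0,0,-0.1,0,0,0],[0.5,0,0,-0.25,0,0,0],[0.5,0,0,-0.45,0,0,0],[0.5,0,0,-0.65,0,0,0],[0.5,0,0,-0.8,0,0,0],[0.5,0,0,-0.8,0,0,0]]'
python3 - <<'E'
from h import *
np.set_printoptions(suppress=True,precision=4)
o=observe();t=o["tool_pos"];c=capture("wrist");print(t,np.degrees(o["tcp_rot"]))
hsv=cv2.cvtColor(c["img"],cv2.COLOR_BGR2HSV);r=((hsv[...,0]<8)|(hsv[...,0]>172))&(hsv[...,1]>150)&(hsv[...,2]>60)
q=cloud(c,r);q=q[(np.hypot(q[:,0]-.471,q[:,1]+.1415)<.05)&(q[:,2]>.1)];zt=np.percentile(q[:,2],90);q=q[q[:,2]>zt-.006];print("cap",len(q),(q.min(0)+q.max(0))/2,q.max(0)-q.min(0),zt)
A=np.c_[q[:,:2]-q[:,:2].mean(0),np.ones(len(q))];print("tilt deg",np.degrees(np.linalg.lstsq(A,q[:,2],rcond=None)[0][:2]))
plan([[.53,-.12,.09],[.683,-.065,.09]],[90,90])
E
```

```text
time: 31.68
tool_pos: [0.4719, -0.1404, 0.0151]
tcp_rot: [3.139, 0.0, 1.575]
ft_force: [-0.8, 1.1, 7.8]
gripper_width: 0.671
finger_force: 63.0
time: 32.18
tool_pos: [0.4723, -0.141, 0.0803]
tcp_rot: [3.137, 0.001, 1.575]
ft_force: [0.9, -0.0, -0.3]
gripper_width: 0.672
finger_force: 64.6
[ 0.4723 -0.141   0.0803] [179.7595   0.0596  90.2191]
cap 4638 [ 0.4724 -0.1317  0.1749] [0.0267 0.0125 0.0075] 0.17716382763618718
tilt deg [  0.2363 -14.4818]
[0.257, 0.728, -0.133, 0.004, 0.001, 0.005] rows 1.5 -> [ 0.53 -0.12  0.09]
[0.344, 0.956, -0.0, -0.0, -0.0, 0.0] rows 1.9 -> [ 0.606 -0.092  0.09 ]
[0.343, 0.957, -0.0, -0.0, -0.0, 0.0] rows 2.0 -> [ 0.683 -0.065  0.09 ]
```

Run:
```python
from h import *
np.set_printoptions(suppress=True,precision=4)
c=capture("wrist")
hsv=cv2.cvtColor(c["img"],cv2.COLOR_BGR2HSV);r=((hsv[...,0]<8)|(hsv[...,0]>172))&(hsv[...,1]>150)&(hsv[...,2]>60)
q=cloud(c,r);q=q[(np.hypot(q[:,0]-.472,q[:,1]+.141)<.03)]
for y in np.arange(-.16,-.12,.003):
    m=abs(q[:,1]-y)<.0015
    if m.sum()>5:print(round(y,3),m.sum(),np.percentile(q[m,2],[5,50,95]))
s=capture("scene");P=cloud(s,np.ones((480,640),bool))
q=P[(np.hypot(P[:,0]-.472,P[:,1]+.141)<.033)]
for z in np.arange(.06,.115,.008):
    m=abs(q[:,2]-z)<.004
    if m.sum()>5:
        f=q[m,:2]; from scipy.optimize import least_squares
        print("scene z",round(z,3),m.sum(),least_squares(lambda p:np.hypot(f[:,0]-p[0],f[:,1]-p[1])-.03,[.472,-.141],loss="soft_l1",f_scale=.002).x)
```

```text
-0.139 9 [0.1594 0.1748 0.1753]
-0.136 756 [0.1684 0.1755 0.1764]
-0.133 1567 [0.1623 0.1754 0.1765]
-0.13 1910 [0.1605 0.1745 0.1763]
-0.127 2855 [0.1595 0.1691 0.1756]
-0.124 33 [0.1599 0.1654 0.1719]
scene z 0.068 37 [ 0.4689 -0.1428]
scene z 0.076 65 [ 0.4693 -0.1423]
scene z 0.084 72 [ 0.4694 -0.1423]
scene z 0.092 67 [ 0.4691 -0.1422]
scene z 0.1 59 [ 0.4693 -0.1423]
scene z 0.108 55 [ 0.4694 -0.1424]
```

Bottle held upright (cap top level at 0.176, axis vertical). Carry to the nest, gently.

```bash
python3 -m creep '[[0.5,0.12,0.36,-0.06,0,0,0],[0.5,0.257,0.728,-0.12,0,0,0],[0.5,0.257,0.728,-0.12,0,0,0]]'| grep -E "pos|finger"
python3 -m creep '[[0.5,0.12,0.33,0,0,0,0],[0.5,0.24,0.66,0,0,0,0],[0.5,0.344,0.956,0,0,0,0],[0.5,0.344,0.956,0,0,0,0]]'| grep -E "pos|finger"
python3 -m creep '[[0.5,0.12,0.33,0,0,0,0],[0.5,0.24,0.66,0,0,0,0],[0.5,0.343,0.957,0,0,0,0],[0.5,0.343,0.957,0,0,0,0],[0.5,0.343,0.957,0,0,0,0],[0.5,0.343,0.957,0,0,0,0],[0.5,0.343,0.957,0,0,0,0]]'
python3 - <<'E'
from h import *
np.set_printoptions(suppress=True,precision=4)
o=observe();print(o["tool_pos"]);s=capture("scene");P=cloud(s,np.ones((480,640),bool));t=o["tool_pos"]
for d in trace(s,"bottle_nest")[:1]: Q=cloud(s,d["mask"]);print("nest",d["confidence"],rect(Q[Q[:,2]<.03]))
plan([[.6863,-.062,.035],[.6863,-.062,.022]],[90,90])
E
```

```text
tool_pos: [0.5369, -0.1161, 0.0877]
finger_force: 64.6
tool_pos: [0.6109, -0.0879, 0.0865]
finger_force: 64.6
time: 33.5
tool_pos: [0.68, -0.0653, 0.0867]
tcp_rot: [-3.139, 0.001, 1.574]
ft_force: [1.2, 0.3, -0.3]
gripper_width: 0.668
finger_force: 64.6
[ 0.68   -0.0653  0.0867]
nest 0.9 [683.7 -61.9  88.6 115.8 174.1]
[0.039, 0.071, 0.653, -0.002, 0.0, 0.004] rows 1.3 -> [ 0.686 -0.062  0.035]
[-0.0, 0.0, 0.162, 0.0, 0.0, -0.0] rows 0.3 -> [ 0.686 -0.062  0.022]
```

```bash
python3 -m creep '[[0.5,0.039,0.071,0.2,0,0,0],[0.5,0.039,0.071,0.4,0,0,0],[0.5,0.039,0.071,0.58,0,0,0],[0.5,0.039,0.071,0.65,0,0,0],[0.5,0.039,0.071,0.65,0,0,0],[0.5,0.039,0.071,0.65,0,0,0]]'
python3 -m creep '[[0.5,0,0,0.05,0,0,0],[0.5,0,0,0.1,0,0,0],[0.5,0,0,0.14,0,0,0],[0.5,0,0,0.16,0,0,0],[0.5,0,0,0.16,0,0,0],[0.5,0,0,0.16,0,0,0]]'
```

```text
time: 34.1
tool_pos: [0.6873, -0.0614, 0.0354]
tcp_rot: [-3.141, 0.0, 1.574]
ft_force: [0.3, -0.4, -1.0]
gripper_width: 0.674
finger_force: 64.6
time: 34.6
tool_pos: [0.6875, -0.061, 0.0226]
tcp_rot: [-3.141, -0.0, 1.575]
ft_force: [-0.2, 0.6, -2.1]
gripper_width: 0.675
finger_force: 64.6
```

```bash
python3 -m creep '[[0.5,0,0,0.01,0,0,0],[0.5,0,0,0.015,0,0,0],[0.5,0,0,0.015,0,0,0]]'| grep -E "pos|force"
python3 -m creep '[[0.75,0,0,0,0,0,0],[0.85,0,0,0,0,0,0],[1,0,0,0,0,0,0],[1,0,0,0,0,0,0],[1,0,0,0,0,0,0],[1,0,0,-0.1,0,0,0],[1,0,0,-0.3,0,0,0],[1,0,0,-0.6,0,0,0],[1,0,0,-0.9,0,0,0],[1,0,0,-0.9,0,0,0]]'
python3 -m creep '[[1,0,0,-0.4,0,0,0],[1,0,0,-0.8,0,0,0],[1,0,0,-0.8,0,0,0]]'| grep -E "pos|force"
python3 -m creep '[[1,0,-0.4,0,0,0,0],[1,0,-0.8,0,0,0,0],[1,0,-0.8,0,0,0,0]]'| grep -E "pos|force"
python3 -m creep '[[1,-0.4,-0.4,0,0,0,0],[1,-0.8,-0.8,0,0,0,0],[1,-0.8,-0.8,0,0,0,0]]'| grep -E "pos|force"
python3 -m creep '[[1,-0.4,-0.4,0,0,0,0],[1,-0.8,-0.8,0,0,0,0],[1,-0.8,-0.8,0,0,0,0],[1,-0.8,-0.8,0,0,0,0]]'
python3 - <<'E'
from h import *
np.set_printoptions(suppress=True,precision=4)
s=capture("scene");t=capture("top")
for n,c in(("scene",s),("top",t)):
  for k in("long_column","filter_carton","tube_cutter","large_bottle"):
    for d in trace(c,k)[:3]:
      P=cloud(c,d["mask"])
      if len(P)>9: print(n,k,round(d["confidence"],2),np.round(d["rect"]),rect(P[P[:,2]>.012]),np.percentile(P[:,2],[5,50,95]))
cv2.imwrite("pics/fin.png",np.hstack([cv2.resize(s["img"][130:420,170:500],(400,352)),cv2.resize(t["img"][130:340,190:480],(400,290)).__class__(1) if 0 else cv2.copyMakeBorder(cv2.resize(t["img"][130:340,190:480],(400,290)),0,62,0,0,0)]))
E
```

```text
tool_pos: [0.6876, -0.061, 0.0215]
ft_force: [0.4, -1.2, -0.6]
finger_force: 64.6
time: 35.68
tool_pos: [0.6916, -0.0616, 0.0994]
tcp_rot: [3.132, 0.001, 1.574]
ft_force: [1.7, -0.8, 0.2]
gripper_width: 0.999
finger_force: 0.0
tool_pos: [0.6922, -0.0617, 0.1646]
ft_force: [1.3, -0.3, 1.0]
finger_force: 0.0
tool_pos: [0.6131, -0.0619, 0.1561]
ft_force: [-1.3, -0.1, -1.3]
finger_force: 0.0
tool_pos: [0.5533, -0.1328, 0.1576]
ft_force: [-1.1, -1.8, 0.1]
finger_force: 0.0
time: 36.77
tool_pos: [0.493, -0.1937, 0.1578]
tcp_rot: [-3.139, 0.002, 1.567]
ft_force: [-0.9, 0.4, 0.9]
gripper_width: 1.003
finger_force: 0.0
scene long_column 0.94 [297. 255.  56.  68.] [598.5 -52.1 155.6  18.3  83.9] [0.008  0.0196 0.0238]
scene long_column 0.65 [212. 153.  44.  36.] [ 539.9 -392.9  126.7   15.9    3.4] [0.0073 0.0135 0.0183]
scene filter_carton 0.75 [230. 259.  52.  44.] [ 674.8 -161.8   59.8   85.2  174.1] [0.0131 0.0361 0.0391]
scene filter_carton 0.39 [278. 245.  94.  93.] [597.7 -53.7 204.5  59.   83.9] [0.0046 0.008  0.0163]
scene tube_cutter 0.96 [300. 340.  32.  39.] [696.2  31.9  34.7  60.
[... 244 characters left out ...]
ene large_bottle 0.89 [269. 288.  34.  45.] [676.2 -62.5  79.3  57.5  10. ] [0.0216 0.0822 0.1181]
top long_column 0.57 [266. 217.  69.  14.] [599.5 -52.9 153.4  18.4  83.8] [0.0077 0.0198 0.0243]
top filter_carton 0.62 [334. 167.  26.  43.] [ 616.6 -146.7   44.6  223.4  172. ] [0.0312 0.037  0.0408]
top tube_cutter 0.98 [426. 186.  31.  23.] [ 602.4 -303.1   55.   221.9  133.3] [0.0087 0.0241 0.0283]
top tube_cutter 0.65 [255. 165.  14.  27.] [695.5  30.5  32.4  57.8 174.7] [0.0211 0.0305 0.0343]
top large_bottle 0.95 [288. 162.  30.  35.] [692.8 -62.6  73.2  60.    6.5] [0.0216 0.0827 0.1189]
top large_bottle 0.34 [256. 165.  15.  28.] [695.9  30.9  33.3  58.5 174.7] [0.0243 0.0305 0.0343]
```

View pics/fin.png

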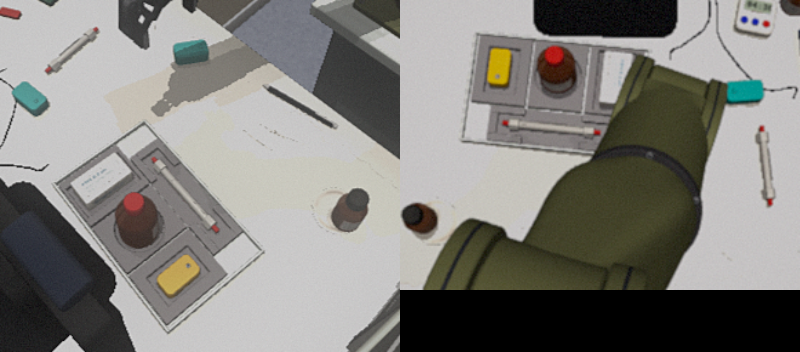

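The final views show the column in the cradle, and the carton, bottle (cap top at 117 mm, upright) and cutter in their pockets. The short column, small bottle and turquoise cutters are where they were, and the arm is clear.

```bash
python3 -c "
from plant import *
print(finish_job())"
```

```text
the job is handed in; nothing more can be done
None
```

The kit tray is packed and handed in: the long column, filter carton, yellow cutter and large bottle (kept upright) are in their places, the look-alikes were not touched, and the robot clock was at about 37 of the 131 s.

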